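Change the panel in the marking press

ROBOT

A 6-joint arm with a two-finger parallel gripper is mounted at the origin on a cart in front of the work surface, level with it; the furniture and walls round the work are solid. World frame = base frame: x ahead of the robot, y to its left, z up, the work surface at z = 0. Lengths are in m, angles in rad, forces in N, time in s.
With the tool pointing down it reaches from about 0.25 to 0.8 m from the base axis. Payload 3.9 kg.
Tool frame: the origin (TCP) lies on the centre line of the jaws, within the pads' length; the fingertips stand 17 mm ahead of it and the grasp point (between the pads) lies 2 mm behind it; z points along the fingers, y is the line along which they close (so a half turn about z gives the same grasp; the last joint's range is limited). The gripper opens to 85 mm and grips with 20 to 120 N. Pads are 22 mm wide; open, the fingers measure 114 mm over their backs; the gripper's body (76 mm by 85 mm) begins 54 mm behind the grasp point. The pads swing forward as they close: fully open they stand 13 mm farther back than shut.
Start: joints at [1.332, 0.26, -0.138, 1.173, 0, 1.571], TCP at [0.124, 0.51, 0.248] pointing down, gripper open.
Joint ranges: [-2.78, 2.78], [-0.83, 1.72], [-1.28, 1.37], [-1.9, 2.12], [-1.57, 1.48], [-3.14, 3.14]. Speed limits (rad/s): [2.57, 2.57, 3.14, 3.14, 3.14, 3.14].

INTERFACE

Orientations are given as a rotation vector (axis times angle).
In Python, from bench import arm, imaging, spotter gives the robot as it stands.
- The arm moves only by the tool servo_tool, never from a script. Its arguments are lists of equal length, an entry for each row: "twist": the turn, a rotation vector about the tool's x, y, z as a fraction of full scale, a list of three; "linear": the shift along the tool's x, y, z as a fraction of full scale, a list of three; "hand": the closure, from -1 (fully open) to 1 (shut). In form: {"twist": [[wx, wy, wz], ...], "linear": [[x, y, z], ...], "hand": [hand, ...]}. A call has 1 to 20 rows; each row shifts and turns the commanded pose from where the row before left it, along the tool's axes as they then stand; what a row does not reach is not made up. Full scale, the value 1, is 0.04 m for a shift and 0.08 rad for a turn. A row lasts 1/10 s, in which the tool goes at most 50 mm and 8.59 degrees, less where a joint would pass 70% of its speed; a pose out of reach is approached as far as the arm can. A call with a number of a shift or a turn outside -1 to 1 is refused whole. A call with a gripper value outside its range is refused whole. The fingers move at their own pace and stop on an object; "newtons" is the grip in N (left out, the last holds). Time passes only in rows, so rows that do not move let the fingers close. It gives the time, the measured TCP pose, the force, the opening and the grip force at its end, in the units of the state.
- arm.state(): the state, without advancing time (a new reading comes with each control period).
- imaging.snapshot(name): name is "scene" or "top" or "wrist"; returns the picture (384x512x3 uint8, red, green, blue); there is no depth.
- imaging.camera_params(name): a dict with "fx", "fy", "cx", "cy" (pixels), "pose" (4x4, takes a point from camera to world coordinates); the wrist camera has in their place "tool_from_camera" (4x4, takes a point from camera to tool coordinates, whose origin is the TCP and whose axes are the flange's). Camera axes: x right, y up, looking along -z (the intrinsics and any distortion apply to the point x, -y, -z); pixel columns grow to the right and rows downward; lengths in m; the calibration is good to about 2 mm. A picture is of the moment at which its call begins: read the wrist's pose just before it. camera_params takes no time and is no camera call.
- arm.job_done(): hands the job in; it is judged then, once.
Trained networks look in the newest picture that a camera, given by its name, has taken for a name from the list of things; names that differ only in an ending like _2 or _b are one class to them, and where a whole thing is asked for, a point or a joint stands for the part that bears it (a point fixed in the world has none). Each returns a list of dicts, best first, with "conf" (0 to 1); they miss things now and then, are a little off and sometimes report something else, mostly with a low value. They report only what shows in the picture. A call takes as long as a camera call. They do not tell look-alikes from the thing itself.
- spotter.search_frame(name, camera): "xy" ([column, row] in pixels, amid what is visible of it).
The state is a dict: "time_s": time; "joint_pos": joint angles; "joint_vel": joint speeds; "tau": joint torques, N m; "position": TCP position; "orientation": TCP orientation; "force": force on the tool from outside, world axes, zero at the start; "torque": the same for the moment, N m; "finger_gap": finger opening in m; "grip_force": force on a finger pad.
Only numpy, scipy, OpenCV 4.12 (cv2) and the standard library are available. Lean on these libraries where they do the work, as an engineer would, in place of code of your own. Each camera call takes 0.05 s, during which the arm holds its last target. There are 200 camera calls.

TASK

Take the finished panel out of the marking press and lay it flat and lengthways on the blue rest. Pick the panel with the red dot off the bench and lay it flat on the press's steel bed with its red dot exactly under the pointed brass tip. Do not knock the green press head or its tip, and leave the plain panel and the other things on the bench where they are.

Things in the scene. Friction and masses are not known exactly. Their poses are not given: they have to be found in the camera images.
- press: Fixed bench marking press. Origin on the bench exactly below the tip; z up, +x away from the operator to the rear column, so the work enters along +x. Grey base 150 x 84 x 12 mm (x -72 to +78). On it a steel bed bar, 30 mm wide (y -15 to 15), x -100 to +35, top 30 mm above the bench: panels overhang it on both sides. Column 36 x 60 mm, x +40 to +76, 200 mm tall.
- head: Green head of the press, fixed, same origin and axes as press. It overhangs the bed: x -45 to +77, y -28 to 28, z 100 to 210 mm (a hand lever on its right side reaches y -46, z 238). Below it a dark chuck, radius 11 mm, down to z 80 mm, and the brass tip. So a tool over the bed must lean back towards the operator.
- tip (a point): The lowest point of the pointed brass tip under the head, 58 mm above the bench and 28 mm above the bed. It does not move.
- bed (a point): Point on top of the steel bed bar straight below the tip; axes as press.
- rest: Fixed blue rest for finished panels: a bar 110 (x) x 30 (y) mm, its flat top 25 mm above the bench, on a foot 110 x 50 x 5 mm. A panel laid lengthways on it overhangs on both sides. Origin at the centre of its underside.
- rest_top (a point): Centre of the flat top of the blue rest; axes as rest.
- panel_done: The finished panel: bare aluminium plate 110 (x) x 60 (y) x 6 mm with a black window and a small black punched dot, 0.1 kg, at first lying on the press bed. Origin at the centre of its underside, z up.
- panel_red: The panel to be marked: same plate 110 x 60 x 6 mm, with one red dot 10 mm across. Origin at the centre of its underside, z up; red dot at x +27, y +6 mm on the top face. It lies on the bench, dot end away from the robot.
- mark (a point): Centre of the red dot, on the top face of panel_red.
- panel_plain: A third such panel, 110 x 60 x 6 mm, without any dot. It stays on the bench untouched. Origin at the centre of its underside.
- tape_black: Roll of black tape, 55 mm across, 19 mm high, lying on the bench. Origin at the centre of its underside.
- driver_blue: Blue screwdriver, 21 x 175 x 20 mm, lying along its y axis. Origin at the centre of its underside.
- capacitor: Blue can capacitor, 25 mm across and 43 mm tall, standing. Origin at the centre of its underside.
- flux_bottle: Yellow dropper bottle, 36 mm across, 108 mm tall, standing. Origin at the centre of its underside.
There are look-alikes about, which are no part of the job. Leave any orange look-alike of the panel_red alone.

How it is judged:
At the end, for the whole second after the job is handed in: The finished panel lies flat on the blue rest (its centre within 25 mm along and 15 mm across of the rest's centre, its length within 0.4 rad of the rest's). The red-dot panel lies flat on the press bed, the centre of its dot within 5 mm of the tip's vertical line. Both are at rest (x of panel_done in the frame of rest_top between -0.025 and 0.025 m and y of panel_done in the frame of rest_top between -0.015 and 0.015 m and z of panel_done in the frame of rest_top between -0.003 and 0.004 m and angle between each of panel_done, panel_red's own z axis and vertical below 0.06 rad and angle between the x axis of panel_done and the x axis of rest, either way round below 0.4 rad and linear speed of each of panel_done, panel_red below 0.02 m/s and angular speed of each of panel_done, panel_red below 0.2 rad/s and horizontal distance between mark and tip below 0.005 m and z of mark in the frame of bed between 0.003 and 0.01 m); the robot touches nothing.
It fails at once if the press head or its tip was knocked (more than 12 N) (contact force between head and anything else above 12 N).
It fails at once if the plain panel was moved by more than 15 mm (distance of panel_plain from where it was at the start of the episode above 0.015 m).
It fails at once if the tape roll, screwdriver, capacitor or dropper bottle was moved by more than 20 mm or tipped over (distance of any of tape_black, driver_blue, capacitor, flux_bottle from where it was at the start of the episode above 0.02 m or angle between any of capacitor, flux_bottle's own z axis and vertical above 0.5 rad).
It also fails if it takes over 54 s, if anything falls off the work surface, if the arm or the gripper's body presses on something with over 40 N, if the wrist force passes 120 N, or if a joint passes its speed limit or range.

## Working session

There is one attempt and no reset: what is moved stays moved. The work goes in short steps, Python scripts to look and compute and a tool call to move; the robot and the scene stay as the last step left them, time stands still between calls to the robot, and variables do not carry over. Pictures are saved under pics/ and viewed, at most 10 in all, crops included, and the job is handed in when it is done.

Besides the shell and the picture viewer there is one more tool, called by a JSON object that holds its "method" and its "body", one argument or row to a line. servo_tool: Moves the arm, as the interface text tells. Its arguments: {"type":"object","properties":{"twist":{"type":"array"},"linear":{"type":"array"},"hand":{"type":"array"},"newtons":{"type":"number"}},"required":["twist","linear","hand"]}

```bash
mkdir -p pics; ls; cat > h.py <<'E'
import numpy as np,cv2
from bench import arm,imaging,spotter
from scipy.spatial.transform import Rotation as R
def pix(cam,P,pose=None):
    p=imaging.camera_params(cam); T=np.array(p['pose']) if 'pose' in p else pose@np.array(p['tool_from_camera'])
    q=(np.c_[np.atleast_2d(P),np.ones(len(np.atleast_2d(P)))]@np.linalg.inv(T).T)
    return np.c_[p['cx']+p['fx']*q[:,0]/-q[:,2],p['cy']+p['fy']*-q[:,1]/-q[:,2]]
def ray(cam,uv,z,pose=None):
    p=imaging.camera_params(cam); T=np.array(p['pose']) if 'pose' in p else pose@np.array(p['tool_from_camera'])
    uv=np.atleast_2d(uv); d=np.c_[(uv[:,0]-p['cx'])/p['fx'],-(uv[:,1]-p['cy'])/p['fy'],-np.ones(len(uv))]@T[:3,:3].T
    o=T[:3,3]; return o+d*((z-o[2])/d[:,2])[:,None]
def tool():
    s=arm.state(); T=np.eye(4); T[:3,:3]=R.from_rotvec(s['orientation']).as_matrix(); T[:3,3]=s['position']; return T
def snap(cam,f):
    im=imaging.snapshot(cam); cv2.imwrite('pics/'+f,im[:,:,::-1]); return im
E
python3 - <<'E'
from h import *
for c in('scene','top','wrist'):
    p=imaging.camera_params(c);print(c,{k:np.round(v,4).tolist() for k,v in p.items()})
a=snap('scene','a.png');b=snap('top','b.png');
cv2.imwrite('pics/b2.png',cv2.resize(b[:,:,::-1],(800,600),interpolation=cv2.INTER_CUBIC))
for n in ['press','head','tip','rest','panel_done','panel_red','mark','panel_plain','tape_black','driver_blue','capacitor','flux_bottle']:
    print(n,[(c,[(np.round(d['xy'],1).tolist(),round(d['conf'],2)) for d in spotter.search_frame(n,c)[:3]]) for c in('scene','top')])
print(arm.state())
E
```

```text
pics
scene {'fx': 381.952, 'fy': 381.952, 'cx': 261.4338, 'cy': 193.7014, 'pose': [[-0.9, 0.2894, -0.326, 0.1944], [-0.4359, -0.6094, 0.6623, 0.5278], [-0.007, 0.7382, 0.6746, 0.6876], [0.0, 0.0, 0.0, 1.0]]}
top {'fx': 354.6393, 'fy': 354.6393, 'cx': 250.6987, 'cy': 191.6694, 'pose': [[0.002, 0.9983, -0.058, 0.4574], [-1.0, 0.0021, 0.0009, -0.1086], [0.001, 0.058, 0.9983, 1.1064], [0.0, 0.0, 0.0, 1.0]]}
wrist {'fx': 284.415, 'fy': 284.415, 'cx': 252.0466, 'cy': 182.1596, 'tool_from_camera': [[0.0001, 0.9556, 0.2947, 0.0752], [1.0, 0.0, -0.0005, -0.0006], [-0.0005, 0.2947, -0.9556, -0.1265], [0.0, 0.0, 0.0, 1.0]]}
press [('scene', [([218.1, 124.3], 0.9), ([273.4, 211.3], 0.47)]), ('top', [([290.2, 132.5], 0.81), ([246.4, 205.5], 0.67)])]
head [('scene', [([222.4, 115.9], 0.61)]), ('top', [([295.6, 124.6], 0.62)])]
tip [('scene', [([218.5, 110.7], 0.62)]), ('top', [([293.7, 124.5], 0.87)])]
rest [('scene', [([272.7, 208.6], 0.73), ([323.3, 228.0], 0.54)]), ('top', [([248.3, 207.8], 0.86)])]
panel_done [('scene', [([232.8, 160.4], 0.66)]), ('top', [([279.2, 160.9], 0.93)])]
panel_red [(
[... 764 characters left out ...]
.6, 164.5], 0.43)])]
{'time_s': 1.3, 'joint_pos': array([ 1.33202587e+00,  2.60028158e-01, -1.38117140e-01,  1.17268438e+00,
        2.61146102e-05,  1.57080152e+00]), 'joint_vel': array([ 0.00039845,  0.00197299,  0.00115812, -0.00036585, -0.00025406,
       -0.00190217]), 'tau': array([ 4.91248318e-05, -4.05615878e+01,  2.54234147e+01,  1.57643593e-03,
       -9.93458661e-05, -7.12602755e-06]), 'position': array([0.12415656, 0.510097  , 0.24828303]), 'orientation': array([-3.74173990e-01, -3.11920027e+00,  4.71324730e-05]), 'force': array([-0.08512987,  0.59859536,  0.72327197]), 'torque': array([ 0.01044494,  0.04444698, -0.01601663]), 'grip_force': 0.0, 'finger_gap': 0.08562956712880085}
```

View pics/b2.png

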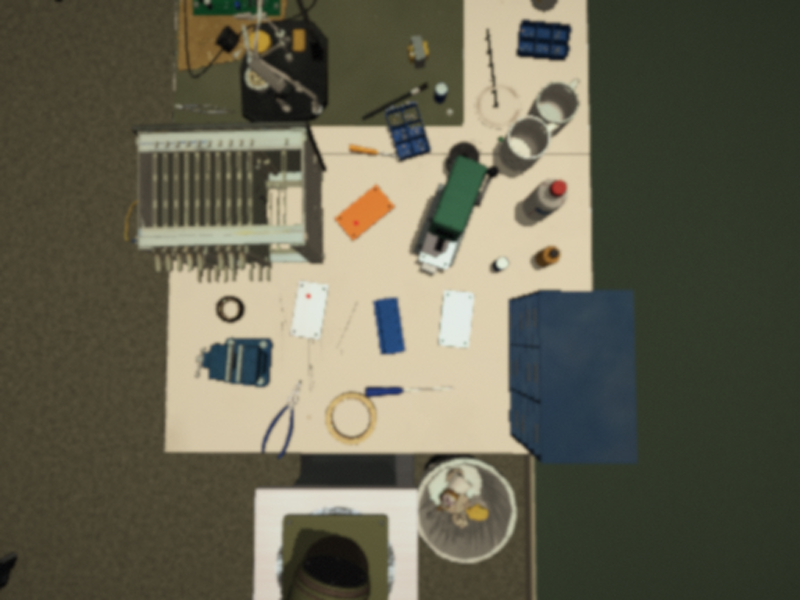

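View pics/a.png

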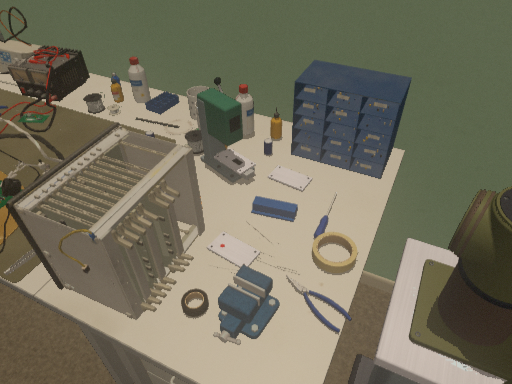

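The top picture shows the red-dot panel at about (310,310) in the 800-wide view, with the dot at (308,296). The blue rest is at (390,325), the plain panel at (457,318), the orange look-alike at (365,212), and the press head at (458,195) with the finished panel below it at (437,250). The scene picture agrees. Next I'll get coarse poses from it.

```bash
cat >> h.py <<'E'
def blob(mask,seed):
    n,l,_,_=cv2.connectedComponentsWithStats(mask.astype(np.uint8)); s=l[int(seed[1]),int(seed[0])]
    return (l==s)&(s>0)
def rect(cam,m,z,pose=None):
    c=cv2.findContours(m.astype(np.uint8),cv2.RETR_EXTERNAL,cv2.CHAIN_APPROX_NONE)[0]; c=max(c,key=len)[:,0].astype(float)
    w=ray(cam,c,z,pose)[:,:2]; (x,y),(a,b),t=cv2.minAreaRect((w*1000).astype(np.float32))
    if a<b: a,b,t=b,a,t-90
    t=(t+90)%180-90
    return np.round([x,y,a,b,t],1)
def plan(p,Rm):
    T=tool(); print('twist/.08',np.round(R.from_matrix(T[:3,:3].T@Rm).as_rotvec()/.08,2),'lin/.04 (after turn)',np.round(Rm.T@(np.array(p)-T[:3,3])/.04,3))
def lean(yaw,al):
    # tool z = forward(yaw) sin al - up cos al ; tool x points back/down ; y closes across
    f=np.array([np.cos(yaw),np.sin(yaw),0]);u=np.array([0,0,1.])
    z=f*np.sin(al)-u*np.cos(al); x=-f*np.cos(al)-u*np.sin(al); return np.c_[x,np.cross(z,x),z]
E
python3 - <<'E'
from h import *
b=cv2.imread('pics/b.png'); h=cv2.cvtColor(b,cv2.COLOR_BGR2HSV)
for nm,s in(('red',(311,318)),('plain',(457,318)),('rest',(389,320)),('done',(437,248)),('head',(458,195)),('orange',(365,215))):
    u,v=np.array(s)*.64; print(nm,h[int(v),int(u)],np.round(ray('top',[(u,v)],0.006)[0],3))
print(h[int(300*.64),int(420*.64)])
m=(h[:,:,1]<40)&(h[:,:,2]>150)
for s in((311,318),(457,318)): print(rect('top',blob(m,np.array(s)*.64),.006))
m=(h[:,:,0]>95)&(h[:,:,0]<125)&(h[:,:,1]>120)
print(rect('top',blob(m,np.array((389,320))*.64),.025))
m=(h[:,:,0]>60)&(h[:,:,0]<90)&(h[:,:,1]>90)
print('head',rect('top',blob(m,np.array((458,195))*.64),.2))
E
```

```text
red [ 45  11 232] [0.484 0.051 0.006]
plain [ 73   8 235] [ 0.485 -0.239  0.006]
rest [107 177 118] [ 0.481 -0.104  0.006]
done [ 8 28 36] [ 0.625 -0.2    0.006]
head [ 70 110 100] [ 0.732 -0.243  0.006]
orange [ 13 192 220] [ 0.691 -0.056  0.006]
[ 21  54 219]
[501.8  55.2 113.7  62.9  -8.9]
[ 484.8 -236.6  114.2   64.7   -6.3]
[ 469.4 -103.8  102.    40.4    8.3]
head [ 680.7 -219.1  134.9   52.9  -21.3]
```

```bash
python3 - <<'E'
from h import *
T=tool(); print('translate first, current frame',np.round(T[:3,:3].T@(np.array([.48,-.14,.22])-T[:3,3])/.04,3))
plan([.527,-.157,.15],lean(np.radians(-22),np.radians(40)))
E
```

```text
translate first, current frame [-12.488 -13.687   0.707]
twist/.08 [ 0.63 -8.71  1.74] lin/.04 (after turn) [-10.36 -11.69  11.9 ]
```

{"method": "servo_tool", "body": {
  "twist": [
    [0,0,0],
    [0,0,0],
    [0,0,0],
    [0,0,0],
    [0,0,0],
    [0,0,0],
    [0,0,0],
    [0,0,0],
    [0,0,0],
    [0,0,0],
    [0,0,0],
    [0,0,0],
    [0,0,0],
    [0,0,0],
    [0,0,0],
    [0,0,0],
    [0,0,0],
    [0,0,0],
    [0,0,0],
    [0,0,0]
  ],
  "linear": [
    [-0.62,-0.68,0.03],
    [-0.62,-0.68,0.03],
    [-0.62,-0.68,0.03],
    [-0.62,-0.68,0.03],
    [-0.62,-0.68,0.03],
    [-0.62,-0.68,0.03],
    [-0.62,-0.68,0.03],
    [-0.62,-0.68,0.03],
    [-0.62,-0.68,0.03],
    [-0.62,-0.68,0.03],
    [-0.62,-0.68,0.03],
    [-0.62,-0.68,0.03],
    [-0.62,-0.68,0.03],
    [-0.62,-0.68,0.03],
    [-0.62,-0.68,0.03],
    [-0.62,-0.68,0.03],
    [-0.62,-0.68,0.03],
    [-0.62,-0.68,0.03],
    [-0.62,-0.68,0.03],
    [-0.62,-0.68,0.03]
  ],
  "hand": [-1,-1,-1,-1,-1,-1,-1,-1,-1,-1,-1,-1,-1,-1,-1,-1,-1,-1,-1,-1]
}}

```text
time_s: 3.3
position: [0.478, -0.1373, 0.2243]
orientation: [0.375, 3.119, 0.0]
force: [0.6, 0.3, -0.8]
finger_gap: 0.0855
grip_force: 0.0
```

{"method": "servo_tool", "body": {
  "twist": [
    [0.06,-0.87,0.17],
    [0.06,-0.87,0.17],
    [0.06,-0.87,0.17],
    [0.06,-0.87,0.17],
    [0.06,-0.87,0.17],
    [0.06,-0.87,0.17],
    [0.06,-0.87,0.17],
    [0.06,-0.87,0.17],
    [0.06,-0.87,0.17],
    [0.06,-0.87,0.17]
  ],
  "linear": [
    [0,0,0],
    [0,0,0],
    [0,0,0],
    [0,0,0],
    [0,0,0],
    [0,0,0],
    [0,0,0],
    [0,0,0],
    [0,0,0],
    [0,0,0]
  ],
  "hand": [-1,-1,-1,-1,-1,-1,-1,-1,-1,-1]
}}

```text
time_s: 4.3
position: [0.4772, -0.1358, 0.2248]
orientation: [0.464, 2.404, -0.167]
force: [-0.4, -0.1, -0.3]
finger_gap: 0.0855
grip_force: 0.0
```

```bash
python3 - <<'E'
from h import *
print(arm.state()['position'],arm.state()['joint_pos']);plan([.527,-.157,.15],lean(np.radians(-22),np.radians(40)))
E
```

```text
[ 0.47719772 -0.13578401  0.22480896] [-0.21162792 -0.16302842 -0.94262316  0.09757171 -0.10738647  0.1309217 ]
twist/.08 [0.04 0.03 0.02] lin/.04 (after turn) [ 0.166 -0.025  2.302]
```

{"method": "servo_tool", "body": {
  "twist": [
    [0,0,0],
    [0,0,0],
    [0,0,0],
    [0,0,0],
    [0,0,0]
  ],
  "linear": [
    [0.04,0,0.575],
    [0.04,0,0.575],
    [0.04,0,0.575],
    [0.04,0,0.575],
    [0,0,0]
  ],
  "hand": [-1,-1,-1,-1,-1]
}}

```text
time_s: 4.8
position: [0.5274, -0.1559, 0.1472]
orientation: [0.465, 2.411, -0.167]
force: [-0.8, 0.4, -0.8]
finger_gap: 0.0851
grip_force: 0.0
```

```bash
python3 - <<'E'
from h import *
T=tool();np.save('w1.npy',T); im=snap('wrist','w1.png'); cv2.imwrite('pics/w1b.png',cv2.resize(im[:,:,::-1],(800,600),interpolation=cv2.INTER_CUBIC))
print(T)
for n in('tip','panel_done','bed'):print(n,spotter.search_frame(n,'wrist')[:3])
E
```

```text
[[-7.14127215e-01  3.71285187e-01  5.93438818e-01  5.27410536e-01]
 [ 2.86093655e-01  9.28518552e-01 -2.36651049e-01 -1.55865761e-01]
 [-6.38883981e-01  7.80125387e-04 -7.69302704e-01  1.47203629e-01]
 [ 0.00000000e+00  0.00000000e+00  0.00000000e+00  1.00000000e+00]]
tip [{'xy': [251.5, 286.0], 'conf': 0.92}]
panel_done [{'xy': [245.4, 183.4], 'conf': 0.91}]
bed [{'xy': [252.9, 256.6], 'conf': 0.82}]
```

View pics/w1b.png

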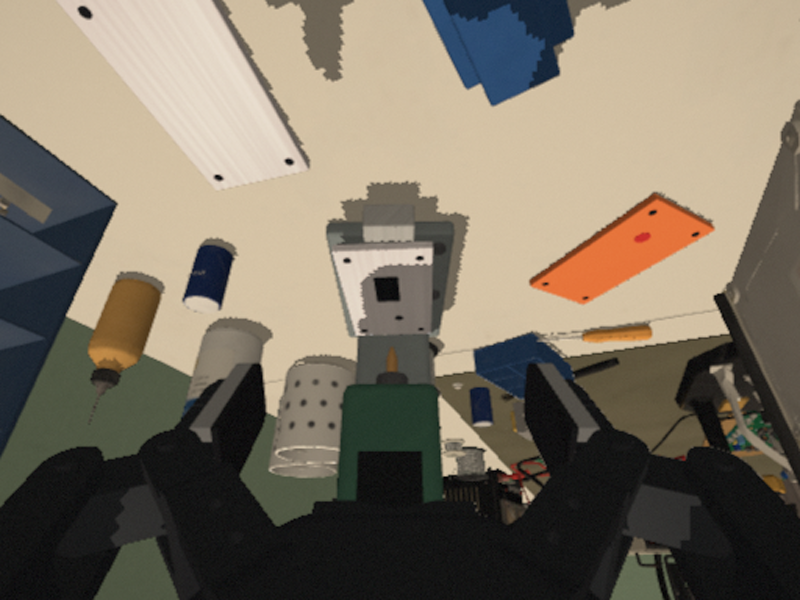

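The wrist picture (upside down: the operator side is at the top) shows the finished panel at (387,290) of 800 on the bed, its black window at (387,289) and its punched dot at (399,318). The brass tip's point is at about (392,347) and the bed's near end at (389,222). I need an enlarged crop for the corners.

```bash
python3 - <<'E'
import cv2
b=cv2.imread('pics/w1.png')[110:260,195:305]; b=cv2.resize(b,None,fx=4,fy=4,interpolation=cv2.INTER_CUBIC)
b=cv2.convertScaleAbs(b,alpha=1.5,beta=20)
for k in range(0,110,10): cv2.putText(b,str(195+k),(k*4,8),0,.3,(0,0,255)); cv2.line(b,(k*4,0),(k*4,5),(0,0,255))
for k in range(0,150,10): cv2.putText(b,str(110+k),(0,k*4+4),0,.3,(0,0,255)); cv2.line(b,(20,k*4),(27,k*4),(0,0,255))
cv2.imwrite('pics/c1.png',b)
E
```

```text
(no output)
```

View pics/c1.png

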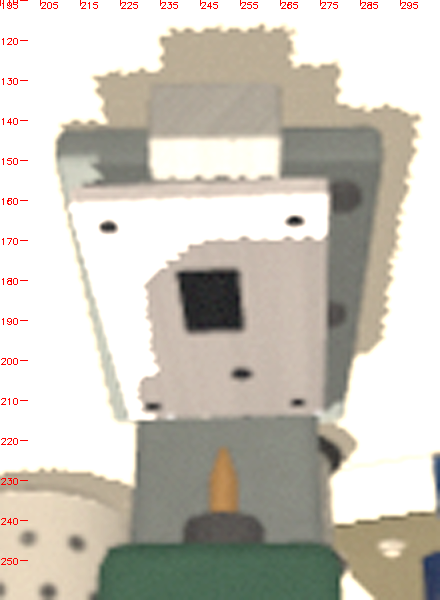

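The crop shows the bed's near edge corners at about (232.5,144) and (265,143.7), and the base corners at (210.5,149) and (290,148.7). The tip is at (250.7,221.7). The panel's top corners are (212.3,160.7), (277.3,158), (275.5,213.5) and (230.7,214).

```bash
python3 - <<'E'
from h import *
from scipy.optimize import least_squares
T=np.load('w1.npy')
def fit(P,uv,x0,nm):
    P=np.array(P,float);uv=np.array(uv)
    def W(q): 
        c,s=np.cos(q[2]),np.sin(q[2]); return np.c_[q[0]+c*P[:,0]-s*P[:,1],q[1]+s*P[:,0]+c*P[:,1],P[:,2]]
    r=least_squares(lambda q:(pix('wrist',W(q),T)-uv).ravel(),x0,loss='soft_l1'); print(nm,np.round(r.x[:2]*1000,1),np.degrees(r.x[2]).round(1),np.round(pix('wrist',W(r.x),T)-uv,1).tolist()); return r.x
x0=[.666,-.213,-.38]
q=fit([[-.1,-.015,.03],[-.1,.015,.03],[-.072,-.042,.012],[-.072,.042,.012],[0,0,.058]],[[232.5,144],[265,143.7],[210.5,149.2],[290,148.7],[250.7,221.7]],x0,'press')
d=fit([[-.055,-.03,.036],[-.055,.03,.036],[.055,.03,.036],[.055,-.03,.036]],[[212.3,160.7],[277.3,158],[275.5,213.5],[230.7,214]],[.64,-.2,-.38],'done')
c,s=np.cos(q[2]),np.sin(q[2]);D=np.array([[c,s],[-s,c]])@(d[:2]-q[:2]);print('done in press',D*1000,np.degrees(d[2]-q[2]))
np.save('press.npy',q)
E
```

```text
press [ 670.9 -215.3] -21.1 [[-0.5, 0.4], [0.7, 0.3], [-2.6, 0.0], [1.3, -0.2], [-0.0, -0.3]]
done [ 641.8 -205.3] -17.9 [[0.1, 0.2], [0.0, 0.1], [1.2, -0.7], [-2.1, 0.4]]
done in press [-30.75249645  -1.13529011] 3.1577231016590974
```

```bash
python3 - <<'E'
from h import *
plan([.606,-.194,.038],lean(np.radians(-18),np.radians(40)))
E
```

```text
twist/.08 [-0.52 -0.   -0.64] lin/.04 (after turn) [ 0.154 -0.304  3.541]
```

{"method": "servo_tool", "body": {
  "twist": [
    [-0.26,0,-0.32],
    [-0.26,0,-0.32],
    [0,0,0],
    [0,0,0],
    [0,0,0],
    [0,0,0],
    [0,0,0],
    [0,0,0],
    [0,0,0],
    [0,0,0],
    [0,0,0]
  ],
  "linear": [
    [0,0,0],
    [0,0,0],
    [0.15,-0.3,0],
    [0,0,0.5],
    [0,0,0.5],
    [0,0,0.5],
    [0,0,0.5],
    [0,0,0.5],
    [0,0,0.5],
    [0,0,0.25],
    [0,0,0]
  ],
  "hand": [-1,-1,-1,-1,-1,-1,-1,-1,-1,-1,-1]
}}

```text
time_s: 6.1
position: [0.5996, -0.1917, 0.0462]
orientation: [0.383, 2.419, -0.139]
force: [-0.7, -0.2, -0.1]
finger_gap: 0.0853
grip_force: 0.0
```

```bash
python3 - <<'E'
from h import *
print(arm.state()['force']);plan([.606,-.194,.038],lean(np.radians(-18),np.radians(40)))
T=tool();np.save('w2.npy',T); im=snap('wrist','w2.png'); cv2.imwrite('pics/w2b.png',cv2.resize(im[:,:,::-1],(800,600),interpolation=cv2.INTER_CUBIC))
E
```

```text
[-0.69722719 -0.20873668 -0.05738083]
twist/.08 [ 0.   -0.01 -0.  ] lin/.04 (after turn) [ 0.002 -0.006  0.267]
```

View pics/w2b.png

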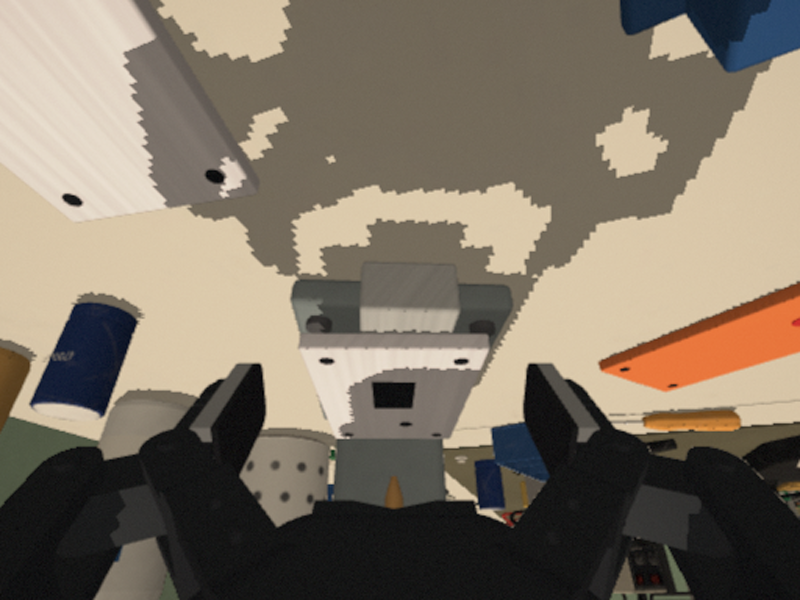

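```bash
python3 - <<'E'
from h import *
T=np.load('w2.npy')
for z in(0,.004,.010,.017):
    for x in(.011,-.011): print(z,x,np.round(pix('wrist',(T[:3,:3]@np.array([[x,-.0427,z],[x,.0427,z]]).T).T+T[:3,3],T)*1.5625,0).tolist())
d=np.array([.642,-.205]);a=np.radians(-18);f=np.array([np.cos(a),np.sin(a)]);n=np.array([-f[1],f[0]])
print(np.round(pix('wrist',[[*(d-.055*f-.03*n),.036],[*(d-.055*f+.03*n),.036]],T)*1.5625))
E
```

```text
0 0.011 [[259.0, 360.0], [532.0, 360.0]]
0 -0.011 [[265.0, 420.0], [525.0, 420.0]]
0.004 0.011 [[263.0, 354.0], [528.0, 354.0]]
0.004 -0.011 [[269.0, 413.0], [522.0, 413.0]]
0.01 0.011 [[268.0, 346.0], [523.0, 346.0]]
0.01 -0.011 [[273.0, 404.0], [517.0, 404.0]]
0.017 0.011 [[273.0, 338.0], [517.0, 338.0]]
0.017 -0.011 [[278.0, 393.0], [512.0, 393.0]]
[[301. 348.]
 [492. 347.]]
```

The fingers straddle the finished panel evenly: its near edge runs from (301,348) to (492,347), where I predicted it. The open fingertips sit only about 2 mm ahead of the TCP, so I'll go a little deeper and then grip.

{"method": "servo_tool", "body": {
  "twist": [
    [0,0,0],
    [0,0,0],
    [0,0,0],
    [0,0,0],
    [0,0,0],
    [0,0,0],
    [0,0,0],
    [0,0,0],
    [0,0,0],
    [0,0,0],
    [0,0,0],
    [0,0,0]
  ],
  "linear": [
    [0,0,0.23],
    [0,0,0.23],
    [0,0,0],
    [0,0,0],
    [0,0,0],
    [0,0,0],
    [0,0,0],
    [0,0,0],
    [0,0,0],
    [0,0,0],
    [0,0,0],
    [0,0,0]
  ],
  "hand": [-1,-1,1,1,1,1,1,1,1,1,1,1],
  "newtons": 60
}}

```text
time_s: 7.35
position: [0.6102, -0.1952, 0.0322]
orientation: [0.383, 2.419, -0.139]
force: [-4.2, 1.2, 5.7]
finger_gap: 0.0586
grip_force: 64.7
```

{"method": "servo_tool", "body": {
  "twist": [
    [0,0,0],
    [0,0,0],
    [0,0,0],
    [0,0,0],
    [0,0,0],
    [0,0,0],
    [0,0,0],
    [0,0,0],
    [0,0,0],
    [0,0,0],
    [0,0,0]
  ],
  "linear": [
    [-0.06,0,-0.08],
    [-0.07,0,-0.08],
    [0.38,0,-0.32],
    [0.38,0,-0.32],
    [0.38,0,-0.32],
    [0.38,0,-0.32],
    [0.38,0,-0.32],
    [0.38,0,-0.32],
    [-0.5,0,-0.58],
    [-0.5,0,-0.58],
    [0,0,0]
  ],
  "hand": [1,1,1,1,1,1,1,1,1,1,1]
}}

```text
time_s: 8.45
position: [0.5006, -0.1595, 0.107]
orientation: [0.382, 2.41, -0.14]
force: [0.9, 0.2, -1.5]
finger_gap: 0.0588
grip_force: 64.9
```

```bash
python3 - <<'E'
from h import *
T=tool();np.save('w3.npy',T); im=snap('wrist','w3.png'); t=snap('top','t3.png')
o=np.zeros((576,768,3),np.uint8); o=cv2.resize(im[:,:,::-1],(640,480),interpolation=cv2.INTER_CUBIC)
cv2.imwrite('pics/w3b.png',o)
print(T)
E
```

```text
[[-7.23582211e-01  3.08875015e-01  6.17272233e-01  5.00599995e-01]
 [ 2.35374860e-01  9.51102466e-01 -2.00006933e-01 -1.59460683e-01]
 [-6.48866287e-01  5.68906522e-04 -7.60902239e-01  1.06965313e-01]
 [ 0.00000000e+00  0.00000000e+00  0.00000000e+00  1.00000000e+00]]
```

View pics/w3b.png

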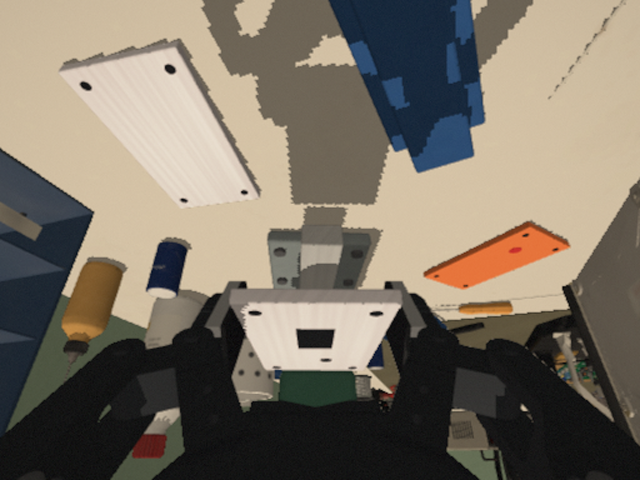

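```bash
python3 - <<'E'
from h import *
T=np.load('w3.npy')
# grasp transform
Tg=np.eye(4);Tg[:3,:3]=lean(np.radians(-18),np.radians(40));Tg[:3,3]=[.6102,-.1952,.0322]
a=np.radians(-18);Pd=np.eye(4);Pd[:2,:2]=[[np.cos(a),-np.sin(a)],[np.sin(a),np.cos(a)]];Pd[:3,3]=[.642,-.205,.030]
G=np.linalg.inv(Tg)@Pd; np.save('G1.npy',G)
c=np.array([[-.055,-.03,.006,1],[-.055,.03,.006,1],[.055,.03,.006,1],[.055,-.03,.006,1]]).T
print(np.round(pix('wrist',(T@G@c)[:3].T,T)*1.25).tolist())
for z,w in((.005,.025),(.025,.015)):
  for x,y,yw in((.469,-.104,8.3),(.475,-.104,8.3),(.469,-.104,11)):
    yw=np.radians(yw);f=np.array([np.cos(yw),np.sin(yw)]);n=np.array([-f[1],f[0]]);p=np.array([x,y])
    P=[[*(p+.055*f+s*w*n),z] for s in(-1,1)]
    print(z,x,y,np.round(pix('wrist',P,T)*1.25).tolist(), 'top',np.round(pix('top',P)).tolist())
t=cv2.imread('pics/b.png')[178:238,226:276]; cv2.imwrite('pics/r.png',cv2.resize(t,None,fx=8,fy=8,interpolation=cv2.INTER_CUBIC))
E
```

```text
[[231.0, 302.0], [405.0, 302.0], [366.0, 369.0], [267.0, 369.0]]
0.005 0.469 -0.104 [[392.0, 151.0], [484.0, 121.0]] top [[254.0, 190.0], [238.0, 192.0]]
0.005 0.475 -0.104 [[394.0, 158.0], [483.0, 129.0]] top [[254.0, 188.0], [238.0, 190.0]]
0.005 0.469 -0.104 [[397.0, 151.0], [489.0, 118.0]] top [[253.0, 190.0], [238.0, 193.0]]
0.025 0.469 -0.104 [[415.0, 172.0], [473.0, 155.0]] top [[251.0, 190.0], [241.0, 191.0]]
0.025 0.475 -0.104 [[415.0, 179.0], [472.0, 162.0]] top [[251.0, 188.0], [241.0, 189.0]]
0.025 0.469 -0.104 [[420.0, 171.0], [478.0, 152.0]] top [[250.0, 190.0], [241.0, 192.0]]
```

View pics/r.png

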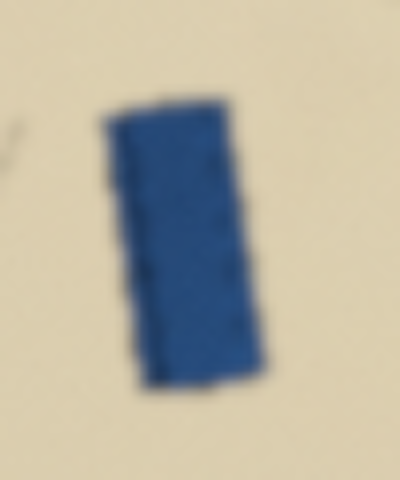

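```bash
python3 - <<'E'
from h import *
G=np.load('G1.npy');a=np.radians(8.3)
P=np.eye(4);P[:2,:2]=[[np.cos(a),-np.sin(a)],[np.sin(a),np.cos(a)]];P[:3,3]=[.469,-.104,.027]
t=P@np.linalg.inv(G);print(t[:3,3]); plan(t[:3,3]+[0,0,.06],t[:3,:3]);plan(t[:3,3],t[:3,:3])
E
```

```text
[ 0.43614963 -0.1093041   0.0292    ]
twist/.08 [-3.69  0.03 -4.39] lin/.04 (after turn) [ 1.274  1.451 -0.606]
twist/.08 [-3.69  0.03 -4.39] lin/.04 (after turn) [2.238 1.451 0.543]
```

{"method": "servo_tool", "body": {
  "twist": [
    [-0.615,0,-0.73],
    [-0.615,0,-0.73],
    [-0.615,0,-0.73],
    [-0.615,0,-0.73],
    [-0.615,0,-0.73],
    [-0.615,0,-0.73],
    [0,0,0],
    [0,0,0],
    [0,0,0],
    [0,0,0]
  ],
  "linear": [
    [0,0,0],
    [0,0,0],
    [0,0,0],
    [0,0,0],
    [0,0,0],
    [0,0,0],
    [0.425,0.485,-0.2],
    [0.425,0.485,-0.2],
    [0.425,0.485,-0.2],
    [0,0,0]
  ],
  "hand": [1,1,1,1,1,1,1,1,1,1]
}}

```text
time_s: 9.55
position: [0.4287, -0.1048, 0.083]
orientation: [-0.173, 2.449, 0.075]
force: [-0.9, 0.3, -2.2]
finger_gap: 0.0586
grip_force: 65.0
```

```bash
python3 - <<'E'
from h import *
G=np.load('G1.npy');a=np.radians(8.3)
P=np.eye(4);P[:2,:2]=[[np.cos(a),-np.sin(a)],[np.sin(a),np.cos(a)]];P[:3,3]=[.469,-.104,.027]
t=P@np.linalg.inv(G);plan(t[:3,3],t[:3,:3]);print(arm.state()['position'],arm.state()['force'],arm.state()['joint_pos'])
E
```

```text
twist/.08 [ 0.08 -0.13 -0.08] lin/.04 (after turn) [ 0.735 -0.138  1.138]
[ 0.42869685 -0.10481636  0.08295434] [-0.85489665  0.30587755 -2.23003785] [-0.51407506  0.11263683 -1.23431903 -0.34824357  0.40496071 -0.5345404 ]
```

{"method": "servo_tool", "body": {
  "twist": [
    [0.08,-0.13,-0.08],
    [0,0,0],
    [0,0,0],
    [0,0,0],
    [0,0,0]
  ],
  "linear": [
    [0,0,0],
    [0.18,-0.035,0.285],
    [0.18,-0.035,0.285],
    [0.18,-0.035,0.285],
    [0,0,0]
  ],
  "hand": [1,1,1,1,1]
}}

```text
time_s: 10.05
position: [0.4437, -0.1142, 0.0473]
orientation: [-0.18, 2.434, 0.06]
force: [-0.3, -0.2, -0.8]
finger_gap: 0.0587
grip_force: 64.9
```

```bash
python3 - <<'E'
from h import *
G=np.load('G1.npy');a=np.radians(8.3)
P=np.eye(4);P[:2,:2]=[[np.cos(a),-np.sin(a)],[np.sin(a),np.cos(a)]];P[:3,3]=[.469,-.104,.027]
t=P@np.linalg.inv(G);plan(t[:3,3],t[:3,:3]);print(arm.state()['position'],arm.state()['force'],arm.state()['joint_pos'])
Q=tool()@G;print(Q[:3,3],Q[:3,2])
E
```

```text
twist/.08 [-0.03  0.05  0.04] lin/.04 (after turn) [0.42  0.149 0.24 ]
[ 0.4436553  -0.11424601  0.04734445] [-0.281067   -0.17933425 -0.81865843] [-0.51642     0.27397454 -1.28178906 -0.57523012  0.40561326 -0.53888311]
[ 0.47651081 -0.10891961  0.04527933] [-0.00469342  0.0036214   0.99998243]
```

```bash
python3 - <<'E'
from h import *
a=np.radians(8.3);f=np.array([np.cos(a),np.sin(a),0]);n=np.array([-f[1],f[0],0])
p=tool()[:3,3]+.008*f+.006*n
plan(p,lean(a,np.radians(34.3)));p[2]=.036;plan(p,lean(a,np.radians(34.3)))
E
```

```text
twist/.08 [-0.04  1.3   0.04] lin/.04 (after turn) [-0.165  0.15   0.113]
twist/.08 [-0.04  1.3   0.04] lin/.04 (after turn) [-0.005  0.15   0.347]
```

{"method": "servo_tool", "body": {
  "twist": [
    [-0.02,0.65,0.02],
    [-0.02,0.65,0.02],
    [0,0,0],
    [0,0,0],
    [0,0,0],
    [0,0,0]
  ],
  "linear": [
    [0,0,0],
    [0,0,0],
    [-0.165,0.15,0.113],
    [0.08,0,0.12],
    [0.08,0,0.12],
    [0,0,0]
  ],
  "hand": [1,1,1,1,1,1]
}}

```text
time_s: 10.65
position: [0.449, -0.1063, 0.0361]
orientation: [-0.184, 2.538, 0.058]
force: [0.6, 0.1, -2.4]
finger_gap: 0.0584
grip_force: 65.0
```

```bash
python3 - <<'E'
from h import *
s=arm.state();print(s['position'],s['force'],s['joint_pos'])
Q=tool()@np.load('G1.npy');print(Q[:3,3],Q[:3,2],Q[:3,0]);print((Q@[.055,0,0,1])[:3])
E
```

```text
[ 0.44899193 -0.10634303  0.03610506] [ 0.62342491  0.13505906 -2.35083284] [-0.43810082  0.25271656 -1.19414886 -0.39258867  0.31560096 -0.49911955]
[ 0.48145614 -0.10108023  0.03058257] [0.09922971 0.01392508 0.99496711] [ 0.98448633  0.14403665 -0.10020031]
[ 0.53560289 -0.09315821  0.02507155]
```

{"method": "servo_tool", "body": {
  "twist": [
    [0,-0.65,0],
    [0,0,0],
    [0,0,0],
    [0,0,0]
  ],
  "linear": [
    [0,0,0],
    [0.04,0,0.06],
    [0.04,0,0.06],
    [0,0,0]
  ],
  "hand": [1,1,1,1],
  "newtons": 30
}}

```text
time_s: 11.05
position: [0.4508, -0.1069, 0.0314]
orientation: [-0.181, 2.485, 0.06]
force: [0.2, 0.2, -1.7]
finger_gap: 0.0583
grip_force: 65.0
```

```bash
python3 - <<'E'
from h import *
s=arm.state();print(s['position'],s['force'],s['joint_pos'])
Q=tool()@np.load('G1.npy');print(Q[:3,3],Q[:3,2],Q[:3,0]);print((Q@[.042,0,0,1])[:3])
E
```

```text
[ 0.45081796 -0.10689559  0.03137244] [ 0.20652097  0.22105853 -1.66663363] [-0.4605092   0.30179885 -1.25157764 -0.5427218   0.35193176 -0.50358718]
[ 0.48352983 -0.1016072   0.02761918] [0.04616703 0.00736407 0.99890659] [ 0.98841876  0.14437144 -0.04674664]
[ 0.52504341 -0.0955436   0.02565582]
```

{"method": "servo_tool", "body": {
  "twist": [
    [0,0,0],
    [0,0,0],
    [0,0,0],
    [0,0,0],
    [0,0,0],
    [0,0,0],
    [0,0,0],
    [0,0,0],
    [0,0,0],
    [0,0,0],
    [0,0,0],
    [0,0,0]
  ],
  "linear": [
    [0.03,0,0.04],
    [0,0,0],
    [0,0,0],
    [0,0,0],
    [0,0,0],
    [0,0,0],
    [0,0,-0.4],
    [0,0,-0.5],
    [0,0,-0.5],
    [-0.3,0,-0.5],
    [-0.4,0,-0.5],
    [-0.4,0,-0.5]
  ],
  "hand": [1,1,-1,-1,-1,-1,-1,-1,-1,-1,-1,-1]
}}

```text
time_s: 12.25
position: [0.4152, -0.1116, 0.1498]
orientation: [-0.181, 2.483, 0.06]
force: [0.5, 0.4, -0.8]
finger_gap: 0.0857
grip_force: 0.0
```

```bash
python3 - <<'E'
from h import *
s=arm.state();print(s['position'],s['joint_pos'])
T=tool();np.save('w4.npy',T); snap('wrist','w4.png'); b=snap('top','t4.png')
h=cv2.cvtColor(b[:,:,::-1].copy(),cv2.COLOR_BGR2HSV);m=(h[:,:,1]<40)&(h[:,:,2]>140)
u=pix('top',[[.4835,-.1016,.031]])[0]
for s in(u,np.array((311,318))*.64,np.array((457,318))*.64): print(rect('top',blob(m,s),.031 if s is u else .006))
w=cv2.imread('pics/w4.png');cv2.imwrite('pics/x4.png',np.hstack([cv2.resize(w,(440,330)),cv2.resize(b[:,:,::-1],(440,330))])[:, :]) 
cv2.imwrite('pics/x4.png',np.vstack([cv2.resize(w,(400,300)),cv2.resize(b[100:260,150:350,::-1],(400,300),interpolation=cv2.INTER_CUBIC)]))
E
```

```text
[ 0.41523948 -0.11158401  0.14980757] [-0.53484531 -0.09702691 -1.08203407  0.04886184  0.39107174 -0.57143103]
[ 478.5 -103.3  125.5   65.     7.8]
[502.   55.6 114.1  64.   -8.6]
[ 484.9 -236.7  114.8   65.    -6.2]
```

View pics/x4.png

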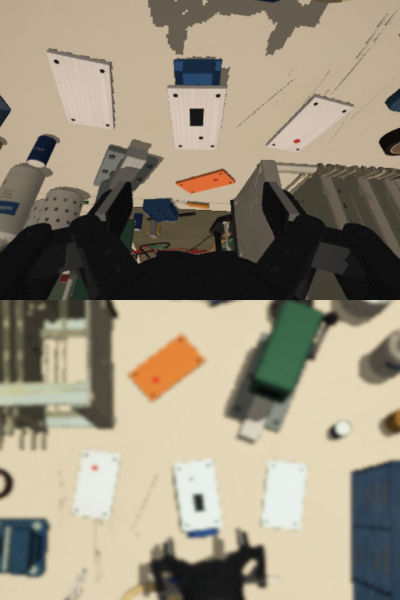

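The wrist view at the top shows the finished panel lying on the rest at about (197,115), with its window at (197,117). The top view agrees, at (197,495). The red-dot panel at (310,120) in the wrist view and the plain panel haven't moved. Next I'll measure the fingertip extension at a 59 mm gap and plan the red grasp.

```bash
python3 - <<'E'
from h import *
T=np.load('w3.npy')
for t in(.004,.008,.012,.017): print(t,np.round(pix('wrist',(T[:3,:3]@np.array([[.011,-.0293,t],[.011,.0293,t]]).T).T+T[:3,3],T)*1.25).tolist())
# red panel from top: rect and dot
b=cv2.imread('pics/t4.png');h=cv2.cvtColor(b,cv2.COLOR_BGR2HSV)
m=((h[:,:,0]>165)|(h[:,:,0]<8))&(h[:,:,1]>70);m[:, :180]=0;m[:,215:]=0;m[:175]=0;m[210:]=0
v,u=np.nonzero(m);print(len(u),ray('top',[(u.mean(),v.mean())],.006))
a=np.radians(-8.7);c=np.array([.502,.0555]);f=np.array([np.cos(a),np.sin(a)]);n=np.array([-f[1],f[0]]);print('pred dot',c+.027*f+.006*n)
T4=np.load('w4.npy')
P=[[*(c+i*.055*f+j*.03*n),.006] for i,j in((-1,-1),(-1,1),(1,1),(1,-1))]
print('w4 px(400 scale)',np.round(pix('wrist',P,T4)*400/512,1).tolist(),np.round(pix('wrist',[[*(c+.027*f+.006*n),.006]],T4)))
w=cv2.imread('pics/w4.png');hh=cv2.cvtColor(w,cv2.COLOR_BGR2HSV)
m=((hh[:,:,0]>165)|(hh[:,:,0]<8))&(hh[:,:,1]>90);m[:,:350]=0;m[:150]=0;m[215:]=0;m[:,420:]=0
v,u=np.nonzero(m);print(len(u),u.mean(),v.mean(),ray('wrist',[(u.mean(),v.mean())],.006,T4))
w=cv2.imread('pics/w4.png');cv2.imwrite('pics/x5.png',np.vstack([cv2.resize(cv2.imread('pics/w3.png')[190:320,140:380],(720,390),interpolation=cv2.INTER_CUBIC),cv2.resize(w[110:180,330:470],(420,210))[:, :] if 0 else np.zeros((1,720,3),np.uint8)]))
E
```

```text
0.004 [[244.0, 284.0], [389.0, 283.0]]
0.008 [[245.0, 279.0], [387.0, 279.0]]
0.012 [[247.0, 275.0], [385.0, 275.0]]
0.017 [[249.0, 270.0], [383.0, 270.0]]
5 [[0.52935431 0.05736212 0.006     ]]
pred dot [0.5295969  0.05734692]
w4 px(400 scale) [[314.5, 96.7], [354.0, 107.1], [297.7, 152.4], [265.5, 146.3]] [[379. 180.]]
34 379.61764705882354 180.2058823529412 [[0.5306359  0.05854619 0.006     ]]
```

View pics/x5.png

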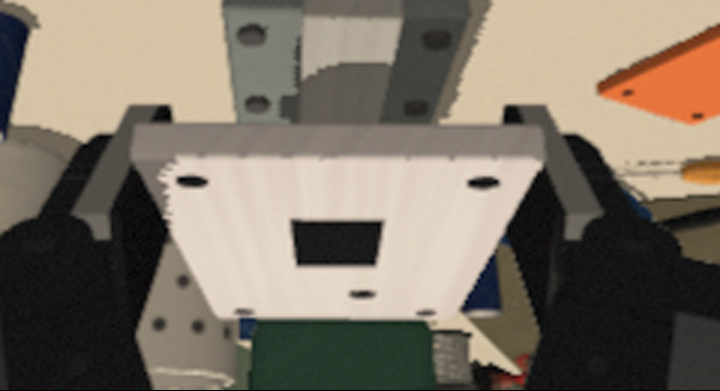

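```bash
python3 - <<'E'
from h import *
a=np.radians(-8.7);Rm=lean(a,np.radians(30));f=np.array([np.cos(a),np.sin(a),0])
p=np.array([.5025,.056,.0122])-.040*f;p[2]=.0122
plan(p-.08*Rm[:,2],Rm);print(p)
E
```

```text
twist/.08 [2.01 1.71 3.13] lin/.04 (after turn) [1.385 4.499 1.271]
[0.46296024 0.06205043 0.0122    ]
```

{"method": "servo_tool", "body": {
  "twist": [
    [0.5,0.43,0.78],
    [0.5,0.43,0.78],
    [0.5,0.43,0.78],
    [0.5,0.43,0.78],
    [0,0,0],
    [0,0,0],
    [0,0,0],
    [0,0,0],
    [0,0,0],
    [0,0,0],
    [0,0,0],
    [0,0,0],
    [0,0,0]
  ],
  "linear": [
    [0,0,0],
    [0,0,0],
    [0,0,0],
    [0,0,0],
    [0,0.75,0],
    [0,0.75,0],
    [0,0.75,0],
    [0,0.75,0],
    [0,0.75,0],
    [0,0.75,0],
    [0.7,0,0.64],
    [0.69,0,0.63],
    [0,0,0]
  ],
  "hand": [-1,-1,-1,-1,-1,-1,-1,-1,-1,-1,-1,-1,-1]
}}

```text
time_s: 13.65
position: [0.4124, 0.0683, 0.0716]
orientation: [0.195, 2.635, -0.055]
force: [-1.3, -1.4, 0.4]
finger_gap: 0.0853
grip_force: 0.0
```

```bash
python3 - <<'E'
from h import *
a=np.radians(-8.7);Rm=lean(a,np.radians(30));f=np.array([np.cos(a),np.sin(a),0])
p=np.array([.5025,.056,.0122])-.040*f;p[2]=.0122
plan(p,Rm);s=arm.state();print(s['joint_pos'],s['force'])
T=tool();np.save('w5.npy',T);w=snap('wrist','w5.png')
hh=cv2.cvtColor(w[:,:,::-1].copy(),cv2.COLOR_BGR2HSV);m=((hh[:,:,0]>165)|(hh[:,:,0]<6))&(hh[:,:,1]>120)
n,l,st,c=cv2.connectedComponentsWithStats(m.astype(np.uint8))
for i in range(1,n):
    if st[i,4]>20: print(st[i],c[i],ray('wrist',[c[i]],.006,T)[0])
m=(hh[:,:,1]<45)&(hh[:,:,2]>150);u=pix('wrist',[[.495,.057,.006]],T)[0];r=blob(m,u);print(u,r.sum(),rect('wrist',r,.006,T))
E
```

```text
twist/.08 [-0.02 -0.29  0.06] lin/.04 (after turn) [-0.361  0.038  1.922]
[ 0.32626816  0.06137369 -1.13933339 -0.0811877  -0.22441204  0.42216492] [-1.33761297 -1.41482775  0.44048308]
[255 253  10   5  40] [259.725 255.   ] [0.53100529 0.05724698 0.006     ]
[254.13377184 234.07304125] 4782 [501.7  55.5 110.3  60.3  -8.8]
```

{"method": "servo_tool", "body": {
  "twist": [
    [-0.02,-0.29,0.06],
    [0,0,0],
    [0,0,0],
    [0,0,0],
    [0,0,0],
    [0,0,0],
    [0,0,0],
    [0,0,0]
  ],
  "linear": [
    [0,0,0],
    [-0.18,0.02,0],
    [-0.18,0.02,0],
    [0,0,0.45],
    [0,0,0.45],
    [0,0,0.45],
    [0,0,0.4],
    [0,0,0]
  ],
  "hand": [-1,-1,-1,-1,-1,-1,-1,-1]
}}

```text
time_s: 14.5
position: [0.4712, 0.0643, 0.0257]
orientation: [0.206, 2.594, -0.046]
force: [2.0, -0.5, 0.8]
finger_gap: 0.0849
grip_force: 0.0
```

```bash
python3 - <<'E'
from h import *
a=np.radians(-8.7);Rm=lean(a,np.radians(30));f=np.array([np.cos(a),np.sin(a),0])
p=np.array([.502,.056,.0122])-.040*f;p[2]=.0122
plan(p,Rm);s=arm.state();print(s['position'],s['joint_pos'],s['force'])
E
```

```text
twist/.08 [ 0.05  0.21 -0.09] lin/.04 (after turn) [ 0.348 -0.087  0.188]
[0.47119543 0.0642529  0.02566243] [ 0.26674889  0.27320054 -1.14860224 -0.35369892 -0.20655833  0.37164294] [ 2.02083127 -0.51258282  0.84066975]
```

{"method": "servo_tool", "body": {
  "twist": [
    [0.05,0.21,-0.09],
    [0,0,0],
    [0,0,0],
    [0,0,0],
    [0,0,0]
  ],
  "linear": [
    [0,0,0],
    [0.175,-0.04,0.05],
    [0.175,-0.04,0.05],
    [0,0,0],
    [0,0,0]
  ],
  "hand": [-1,-1,-1,-1,-1]
}}

```text
time_s: 15.0
position: [0.4723, 0.0647, 0.0235]
orientation: [0.206, 2.586, -0.045]
force: [18.3, -2.7, 7.8]
finger_gap: 0.0856
grip_force: 0.0
```

```bash
python3 - <<'E'
from h import *
a=np.radians(-8.7);Rm=lean(a,np.radians(30));f=np.array([np.cos(a),np.sin(a),0])
p=np.array([.502,.056,.0122])-.040*f;p[2]=.0122
plan(p,Rm);s=arm.state();print(s['position'],s['joint_pos'],s['force'])
E
```

```text
twist/.08 [ 0.07  0.31 -0.11] lin/.04 (after turn) [ 0.344 -0.103  0.126]
[0.47234446 0.06468609 0.02345274] [ 0.26874024  0.28400647 -1.15836237 -0.38241773 -0.20934136  0.3729915 ] [18.26674564 -2.73551754  7.7820651 ]
```

{"method": "servo_tool", "body": {
  "twist": [
    [0,0,0],
    [0,0,0],
    [0,0,0]
  ],
  "linear": [
    [-0.35,0.08,-0.1],
    [-0.2,0,-0.3],
    [0,0,0]
  ],
  "hand": [-1,-1,-1]
}}

```text
time_s: 15.3
position: [0.4714, 0.0647, 0.0425]
orientation: [0.197, 2.609, -0.05]
force: [-0.4, 0.1, 0.3]
finger_gap: 0.0853
grip_force: 0.0
```

```bash
python3 - <<'E'
from h import *
T=tool();np.save('w6.npy',T);t=snap('top','t6.png');s=snap('scene','s6.png');w=snap('wrist','w6.png')
print(T[:3,3],arm.state()['force'],arm.state()['tau'])
cut=lambda im,r,c,n,m:cv2.resize(im[r:r+n,c:c+m,::-1],(400,300),interpolation=cv2.INTER_CUBIC)
o=np.hstack([np.vstack([cut(t,165,110,105,140),cut(s,195,130,135,180)]),np.vstack([cut(w,0,0,384,512),cut(imaging.snapshot('top') if 0 else cv2.imread('pics/b.png')[:,:,::-1],165,110,105,140)])])
cv2.imwrite('pics/x6.png',o)
u=pix('top',np.array([[.34,.065,.09],[.44,.122,.05],[.40,.122,.05],[.44,.122,0]]));print(u)
E
```

```text
[0.47137777 0.06473714 0.04250242] [-0.31569254  0.5277184  -0.54690083] [-2.60037719e-02 -2.77164710e+01  1.45541301e+01 -4.21680406e+00
 -6.75217677e-01 -1.40269431e-04]
[[189.15227406 253.55257754]
 [172.68668684 218.00108759]
 [172.48680258 231.53249392]
 [176.1992169  217.74241395]]
```

View pics/x6.png

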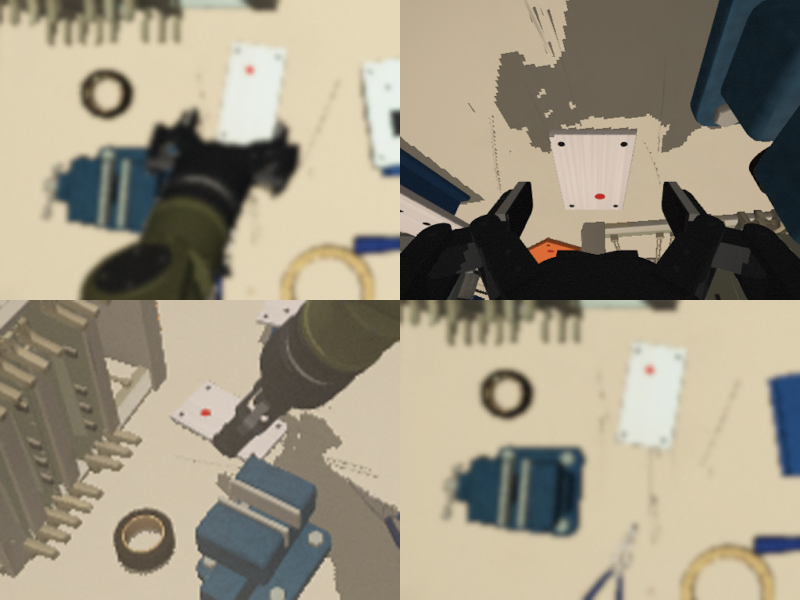

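The top crops show the gripper's left side against the blue vise, whose flange reaches y of about 0.12 at x below 0.44. I'll use a narrower opening, grip a bit further forward, and first shift the panel to open bench.

```bash
python3 - <<'E'
from h import *
a=np.radians(-8.8);Rm=lean(a,np.radians(30));f=np.array([np.cos(a),np.sin(a),0])
p=np.array([.5018,.0556,0])-.030*f;p[2]=.04;plan(p,Rm);print(p)
E
```

```text
twist/.08 [ 0.02 -0.03  0.04] lin/.04 (after turn) [-0.096 -0.084  0.045]
[0.47215315 0.06018958 0.04      ]
```

{"method": "servo_tool", "body": {
  "twist": [
    [0.02,-0.03,0.04],
    [0,0,0],
    [0,0,0],
    [0,0,0],
    [0,0,0],
    [0,0,0],
    [0,0,0],
    [0,0,0],
    [0,0,0]
  ],
  "linear": [
    [-0.1,-0.08,0.05],
    [0,0,0],
    [0,0,0],
    [0,0,0],
    [0.09,0,0.15],
    [0.09,0,0.15],
    [0.08,0,0.15],
    [0.08,0,0.14],
    [0,0,0]
  ],
  "hand": [-0.6,-0.6,-0.6,-0.6,-0.6,-0.6,-0.6,-0.6,-0.6]
}}

```text
time_s: 16.35
position: [0.4726, 0.0599, 0.0122]
orientation: [0.201, 2.611, -0.056]
force: [-2.2, -1.3, 5.3]
finger_gap: 0.0683
grip_force: 3.6
```

```bash
python3 - <<'E'
from h import *
a=np.radians(-8.8);Rm=lean(a,np.radians(30));f=np.array([np.cos(a),np.sin(a),0])
p=np.array([.5018,.0556,0])-.030*f;p[2]=.0125;plan(p,Rm);print(arm.state()['force'])
E
```

```text
twist/.08 [-0.02  0.    0.  ] lin/.04 (after turn) [ 0.006  0.005 -0.013]
[-2.1779424  -1.28021497  5.34590251]
```

{"method": "servo_tool", "body": {
  "twist": [
    [0,0,0],
    [0,0,0],
    [0,0,0],
    [0,0,0],
    [0,0,0],
    [0,0,0],
    [0,0,0]
  ],
  "linear": [
    [-0.01,0,-0.015],
    [0,0,0],
    [0,0,0],
    [0,0,0],
    [0,0,0],
    [0,0,0],
    [0,0,0]
  ],
  "hand": [-0.6,1,1,1,1,1,1],
  "newtons": 70
}}

```text
time_s: 17.05
position: [0.4733, 0.0603, 0.0145]
orientation: [0.201, 2.609, -0.054]
force: [-9.0, 0.6, 18.8]
finger_gap: 0.0572
grip_force: 75.5
```

{"method": "servo_tool", "body": {
  "twist": [
    [0,0,0],
    [0,0,0],
    [0,0,0],
    [0,0,0],
    [0,0,0],
    [0,0,0],
    [0,0,0],
    [0,0,0]
  ],
  "linear": [
    [-0.09,0,-0.16],
    [-0.09,0,-0.16],
    [-0.09,0,-0.16],
    [-0.1,0,-0.16],
    [-0.29,-0.34,0.17],
    [-0.29,-0.34,0.17],
    [-0.28,-0.33,0.16],
    [0,0,0]
  ],
  "hand": [1,1,1,1,1,1,1,1]
}}

```text
time_s: 17.85
position: [0.5075, 0.0133, 0.0429]
orientation: [0.204, 2.61, -0.054]
force: [-0.1, 0.6, -0.9]
finger_gap: 0.0563
grip_force: 74.6
```

```bash
cat >> h.py <<'E'
def reddot(w):
    hh=cv2.cvtColor(w[:,:,::-1].copy(),cv2.COLOR_BGR2HSV);m=((hh[:,:,0]>168)|(hh[:,:,0]<6))&(hh[:,:,1]>120)
    n,l,st,c=cv2.connectedComponentsWithStats(m.astype(np.uint8)); return [(c[i].round(1).tolist(),int(st[i,4])) for i in range(1,n) if st[i,4]>20]
def panelfit(w,T,q0,z,loc='wrist'):
    # fit panel top-face quad (bright) : returns 6D-lite x,y,z?,yaw,pitch by matching silhouette corners
    hh=cv2.cvtColor(w[:,:,::-1].copy(),cv2.COLOR_BGR2HSV);m=(hh[:,:,1]<45)&(hh[:,:,2]>120)
    r=blob(m,q0);c=max(cv2.findContours(r.astype(np.uint8),cv2.RETR_EXTERNAL,cv2.CHAIN_APPROX_NONE)[0],key=len)
    h=cv2.convexHull(c); k=cv2.approxPolyDP(h,4,True)[:,0]; return r.sum(),k.tolist(),rect('wrist',r,z,T)
E
python3 - <<'E'
from h import *
T=tool();np.save('w7.npy',T);w=snap('wrist','w7.png');s=arm.state();print(T[:3,3],s['force'],s['finger_gap'])
print(reddot(w))
c=T[:3,3]+np.array([.0296,-.0046,0]);c[2]=T[2,3]-.0145+.006
u=pix('wrist',[c],T)[0];print(c,u,panelfit(w,T,u,c[2]))
a=np.radians(-8.8);f=np.array([np.cos(a),np.sin(a),0]);n=np.array([-f[1],f[0],0])
print('expect dot',pix('wrist',[c+.027*f+.006*n],T)); print('corners',pix('wrist',[c+i*.055*f+j*.03*n for i,j in((-1,-1),(-1,1),(1,1),(1,-1))],T).round().tolist())
E
```

```text
[0.50754003 0.013347   0.04294421] [-0.91553907  0.28982662 -0.70790202] 0.0562121263080142
[([261.0, 281.7], 66), ([230.0, 304.0], 23)]
[0.53714003 0.008747   0.03444421] [252.93187027 262.74007008] (np.int64(9989), [[315, 199], [292, 296], [212, 294], [189, 200]], array([532.9,   8.9, 111.9,  60. ,  -9.1]))
expect dot [[261.87835222 281.7417235 ]]
corners [[187.0, 206.0], [318.0, 206.0], [293.0, 298.0], [212.0, 298.0]]
```

{"method": "servo_tool", "body": {
  "twist": [
    [0,0,0],
    [0,0,0],
    [0,0,0],
    [0,0,0],
    [0,0,0],
    [0,0,0],
    [0,0,0],
    [0,0,0],
    [0,0,0],
    [0,0,0],
    [0,0,0],
    [0,0,0]
  ],
  "linear": [
    [0.09,0,0.155],
    [0.09,0,0.155],
    [0.09,0,0.155],
    [0.08,0,0.14],
    [0,0,0],
    [0,0,0],
    [0,0,0],
    [0,0,0],
    [0,0,0],
    [0,0,-0.4],
    [0,0,-0.5],
    [0,0,0]
  ],
  "hand": [1,1,1,1,1,-0.6,-0.6,-0.6,-0.6,-0.6,-0.6,-0.6]
}}

```text
time_s: 19.1
position: [0.4879, 0.0173, 0.047]
orientation: [0.2, 2.611, -0.054]
force: [0.2, 1.2, -0.9]
finger_gap: 0.0681
grip_force: 0.0
```

```bash
python3 - <<'E'
from h import *
T=tool();w=snap('wrist','w8.png');print(T[:3,3],arm.state()['force'])
d=reddot(w);D=ray('wrist',[d[0][0]],.006,T)[0];print(d,D)
u=pix('wrist',[[.535,.009,.006]],T)[0];k=panelfit(w,T,u,.006);print(k)
c=np.array([*k[2][:2]/1000,0]);a=np.radians(k[2][4]);Rm=lean(a,np.radians(36));f=np.array([np.cos(a),np.sin(a),0])
p=c-.040*f;p[2]=.016;plan(p-.05*Rm[:,2],Rm)
print((D-c)@f,(D-c)@[-f[1],f[0],0])
E
```

```text
[0.48792089 0.01725041 0.04698478] [ 0.32759885  0.12363413 -0.05834982]
[([260.3, 255.6], 61), ([230.1, 307.0], 22)] [0.56936753 0.01096785 0.006     ]
(np.int64(8009), [[303, 178], [288, 271], [219, 272], [202, 179]], array([536.8,   9.7, 123.3,  62.6,  -8.8]))
twist/.08 [ 0.   -1.29  0.  ] lin/.04 (after turn) [ 0.272 -0.002 -0.5  ]
0.03199019859297084 0.006235293011785246
```

```bash
cat >> h.py <<'E'
from scipy.optimize import least_squares
def fit5(k,dot,T,x0):
    k=np.array(k,float); k=k[np.argsort(k[:,1])]; nr=k[:2][np.argsort(k[:2,0])]; fr=k[2:4][np.argsort(k[2:4,0])]
    uv=np.r_[nr,fr,[dot]]
    P=np.array([[-.055,-.03,0],[-.055,.03,0],[.055,-.03,.006],[.055,.03,.006],[.027,.006,.006]])
    W=lambda q:P@R.from_euler('ZY',[q[3],q[4]]).as_matrix().T+q[:3]
    r=least_squares(lambda q:(pix('wrist',W(q),T)-uv).ravel(),x0);return r.x,(pix('wrist',W(r.x),T)-uv).round(1).tolist()
E
python3 - <<'E'
from h import *
T=tool();k=[[303, 178], [288, 271], [219, 272], [202, 179]]
q,e=fit5(k,[260.3,255.6],T,[.54,.009,0,-.15,0]);print(q.round(4),e)
k=[[315, 199], [292, 296], [212, 294], [189, 200]]
q,e=fit5(k,[261,281.7],np.load('w7.npy'),[.54,.009,.03,-.15,0]);print(q.round(4),e)
E
```

```text
[ 0.5376  0.0099  0.0022 -0.1442 -0.003 ] [[-0.0, -0.1], [-0.2, 0.2], [-0.3, -0.3], [0.1, 0.4], [0.5, -0.1]]
[ 0.5388  0.0079  0.0276 -0.1554  0.0282] [[-0.1, -0.4], [0.1, 0.6], [0.2, 1.5], [-0.1, -0.6], [-0.1, -1.1]]
```

```bash
python3 - <<'E'
from h import *
a=np.radians(-8.5);Rm=lean(a,np.radians(36));f=np.array([np.cos(a),np.sin(a),0])
p=np.array([.538,.0098,0])-.040*f;p[2]=.016;plan(p-.03*Rm[:,2],Rm);print(p)
E
```

```text
twist/.08 [-0.03 -1.29 -0.05] lin/.04 (after turn) [ 0.248 -0.002  0.017]
[0.49843937 0.01571238 0.016     ]
```

{"method": "servo_tool", "body": {
  "twist": [
    [-0.01,-0.65,-0.02],
    [-0.02,-0.64,-0.03],
    [0,0,0],
    [0,0,0],
    [0,0,0],
    [0,0,0],
    [0,0,0],
    [0,0,0],
    [0,0,0]
  ],
  "linear": [
    [0,0,0],
    [0,0,0],
    [0.125,0,0.01],
    [0.125,0,0.01],
    [0,0,0.19],
    [0,0,0.19],
    [0,0,0.19],
    [0,0,0.18],
    [0,0,0]
  ],
  "hand": [-0.6,-0.6,-0.6,-0.6,-0.6,-0.6,-0.6,-0.6,-0.6]
}}

```text
time_s: 20.05
position: [0.4988, 0.0155, 0.0142]
orientation: [0.187, 2.51, -0.062]
force: [-0.6, 0.1, -0.4]
finger_gap: 0.0683
grip_force: 0.0
```

```bash
python3 - <<'E'
from h import *
a=np.radians(-8.5);Rm=lean(a,np.radians(36));f=np.array([np.cos(a),np.sin(a),0])
p=np.array([.538,.0098,0])-.040*f;p[2]=.016;plan(p,Rm);s=arm.state();print(s['force'],s['position'],s['joint_pos'])
E
```

```text
twist/.08 [-0.01 -0.03 -0.  ] lin/.04 (after turn) [-0.017  0.004 -0.042]
[-0.62677255  0.08258236 -0.37983316] [0.49883903 0.01551091 0.01424861] [ 0.12951675  0.37182289 -1.2240566  -0.63220769 -0.16236886  0.22753334]
```

{"method": "servo_tool", "body": {
  "twist": [
    [0,0,0],
    [0,0,0],
    [0,0,0],
    [0,0,0],
    [0,0,0],
    [0,0,0],
    [0,0,0],
    [0,0,0]
  ],
  "linear": [
    [-0.01,0,-0.02],
    [0,0,0],
    [0,0,0],
    [0,0,0],
    [0,0,0],
    [0,0,0],
    [0,0,0],
    [0,0,0]
  ],
  "hand": [1,1,1,1,1,1,1,1],
  "newtons": 80
}}

```text
time_s: 20.85
position: [0.4978, 0.0157, 0.0159]
orientation: [0.187, 2.51, -0.061]
force: [-0.9, -0.2, -0.1]
finger_gap: 0.0558
grip_force: 84.5
```

{"method": "servo_tool", "body": {
  "twist": [
    [0,0,0],
    [0,0,0],
    [0,0,0],
    [0,0,0],
    [0,0,0],
    [0,0,0],
    [0,0,0]
  ],
  "linear": [
    [-0.1,0,-0.14],
    [-0.1,0,-0.14],
    [-0.3,0,-0.4],
    [-0.3,0,-0.4],
    [-0.3,0,-0.4],
    [0,0,0],
    [0,0,0]
  ],
  "hand": [1,1,1,1,1,1,1]
}}

```text
time_s: 21.55
position: [0.4988, 0.0156, 0.09]
orientation: [0.187, 2.508, -0.061]
force: [0.3, 0.2, -0.7]
finger_gap: 0.0558
grip_force: 84.8
```

```bash
python3 - <<'E'
from h import *
T=tool();w=snap('wrist','w9.png');s=arm.state();print(T[:3,3],s['force'],s['finger_gap'])
d=reddot(w);print(d)
q0=np.array([T[0,3]+.0395,T[1,3]-.006,T[2,3]-.015])
u=pix('wrist',[q0+[0,0,.006]],T)[0];k=panelfit(w,T,u,q0[2]+.006);print(k)
q,e=fit5(k[1][:4],d[0][0],T,[*q0,-.15,0]);print(q.round(4),e)
P=np.eye(4);P[:3,:3]=R.from_euler('ZY',[q[3],q[4]]).as_matrix();P[:3,3]=q[:3];np.save('G2.npy',np.linalg.inv(T)@P)
print((np.linalg.inv(T)@P).round(4))
E
```

```text
[0.49884126 0.01560392 0.08996811] [-0.38190836  0.91543988 -1.51557443] 0.056016605728457
[([260.7, 278.6], 50)]
(np.int64(8239), [[313, 209], [312, 227], [289, 291], [213, 289], [190, 218], [192, 208]], array([535.9,  10.2, 126.5,  61.6,  -9.2]))
[ 0.6736  0.0194  0.0208 -0.9252 -0.4787] [[-18.3, -17.2], [13.7, 20.0], [17.6, -3.4], [-21.2, 5.3], [8.3, -2.4]]
[[-0.7829 -0.5675 -0.2549 -0.0988]
 [-0.6221  0.7134  0.3227  0.0296]
 [-0.0013  0.4112 -0.9115  0.1571]
 [ 0.      0.      0.      1.    ]]
```

```bash
python3 - <<'E'
from h import *
T=tool();k=[[313,209],[289,291],[213,289],[192,208]]
q,e=fit5(k,[260.7,278.6],T,[.538,.0098,.075,-.15,0]);print(q.round(4),e)
P=np.eye(4);P[:3,:3]=R.from_euler('ZY',[q[3],q[4]]).as_matrix();P[:3,3]=q[:3];G=np.linalg.inv(T)@P;np.save('G2.npy',G)
pr=np.load('press.npy')
# want mark under tip, panel yaw=press yaw, flat
def target(lift=0,back=0):
    a=pr[2];t=P.copy();t[:3,:3]=R.from_euler('Z',a).as_matrix();f=np.array([np.cos(a),np.sin(a),0])
    t[:3,3]=np.array([pr[0],pr[1],.03+lift])-t[:3,:3]@[.027,.006,0]-back*f;return t@np.linalg.inv(G)
for l,b in((.07,.13),(.012,.13),(.012,0),(.001,0)):
    t=target(l,b);print(t[:3,3].round(4));plan(t[:3,3],t[:3,:3])
E
```

```text
[ 0.5385  0.0089  0.0742 -0.1577 -0.0132] [[0.1, 0.3], [0.2, -0.1], [0.1, 1.1], [0.2, -0.6], [-0.8, -0.6]]
[ 0.4845 -0.1497  0.1155]
twist/.08 [1.52 0.17 2.14] lin/.04 (after turn) [-1.3   -3.989  0.11 ]
[ 0.4845 -0.1497  0.0575]
twist/.08 [1.52 0.17 2.14] lin/.04 (after turn) [-0.467 -3.988  1.297]
[ 0.6058 -0.1964  0.0575]
twist/.08 [1.52 0.17 2.14] lin/.04 (after turn) [-3.126 -4.018  3.165]
[ 0.6058 -0.1964  0.0465]
twist/.08 [1.52 0.17 2.14] lin/.04 (after turn) [-2.968 -4.017  3.39 ]
```

{"method": "servo_tool", "body": {
  "twist": [
    [0.5,0.06,0.71],
    [0.51,0.06,0.71],
    [0.51,0.05,0.72],
    [0,0,0],
    [0,0,0],
    [0,0,0],
    [0,0,0],
    [0,0,0],
    [0,0,0],
    [0,0,0],
    [0,0,0]
  ],
  "linear": [
    [0,0,0],
    [0,0,0],
    [0,0,0],
    [-0.22,-0.66,0.02],
    [-0.22,-0.66,0.02],
    [-0.22,-0.67,0.02],
    [-0.22,-0.67,0.02],
    [-0.21,-0.67,0.02],
    [-0.21,-0.66,0.01],
    [0,0,0],
    [0,0,0]
  ],
  "hand": [1,1,1,1,1,1,1,1,1,1,1]
}}

```text
time_s: 22.7
position: [0.4839, -0.15, 0.1145]
orientation: [0.455, 2.497, -0.143]
force: [0.3, 0.3, -1.7]
finger_gap: 0.0555
grip_force: 85.1
```

```bash
cat >> h.py <<'E'
def target(lift=0,back=0,side=0):
    pr=np.load('press.npy');G=np.load('G2.npy');a=pr[2];t=np.eye(4);t[:3,:3]=R.from_euler('Z',a).as_matrix();f=np.array([np.cos(a),np.sin(a),0])
    t[:3,3]=np.array([pr[0],pr[1],.03+lift])-t[:3,:3]@[.027,.006,0]-back*f;return t@np.linalg.inv(G)
E
python3 - <<'E'
from h import *
T=tool();w=snap('wrist','w10.png');s=arm.state();print(T[:3,3],s['force'],s['finger_gap'])
print(reddot(w),spotter.search_frame('tip','wrist')[:2])
pr=np.load('press.npy');print('tip px',pix('wrist',[[pr[0],pr[1],.058]],T),'dot px',pix('wrist',[(T@np.load('G2.npy')@[.027,.006,.006,1])[:3]],T))
for l,b in((.07,.13),(.012,.13),(.012,0.02)):
    t=target(l,b);plan(t[:3,3],t[:3,:3])
E
```

```text
[ 0.48391015 -0.15002259  0.11449872] [-0.26472564 -0.1848604  -1.37366594] 0.055796216944466986
[([407.5, 213.6], 31), ([260.8, 278.6], 51), ([125.8, 373.3], 209)] [{'xy': [257.0, 313.2], 'conf': 0.78}, {'xy': [317.7, 89.8], 'conf': 0.53}]
tip px [[256.57338471 276.98026061]] dot px [[259.94904614 277.95800087]]
twist/.08 [ 0.01 -0.03  0.  ] lin/.04 (after turn) [-0.028 -0.016 -0.008]
twist/.08 [ 0.01 -0.03  0.  ] lin/.04 (after turn) [ 0.806 -0.016  1.178]
twist/.08 [ 0.01 -0.03  0.  ] lin/.04 (after turn) [-1.444 -0.04   2.759]
```

{"method": "servo_tool", "body": {
  "twist": [
    [0.01,-0.03,0],
    [0,0,0],
    [0,0,0],
    [0,0,0],
    [0,0,0],
    [0,0,0],
    [0,0,0],
    [0,0,0],
    [0,0,0],
    [0,0,0],
    [0,0,0]
  ],
  "linear": [
    [0,0,0],
    [0.27,0,0.39],
    [0.27,0,0.39],
    [0.27,-0.02,0.4],
    [0,0,0],
    [-0.37,0,0.26],
    [-0.37,0,0.26],
    [-0.37,0,0.26],
    [-0.37,-0.02,0.26],
    [0,0,0],
    [0,0,0]
  ],
  "hand": [1,1,1,1,1,1,1,1,1,1,1]
}}

```text
time_s: 23.9
position: [0.5528, -0.1764, 0.0594]
orientation: [0.451, 2.492, -0.144]
force: [0.4, 0.2, -1.5]
finger_gap: 0.0558
grip_force: 85.1
```

```bash
python3 - <<'E'
from h import *
T=tool();w=snap('wrist','w11.png');s=arm.state();print(T[:3,3],s['force'],s['finger_gap'])
print(reddot(w),spotter.search_frame('tip','wrist')[:2])
pr=np.load('press.npy');print('tip px',pix('wrist',[[pr[0],pr[1],.058]],T),'dot px',pix('wrist',[(T@np.load('G2.npy')@[.027,.006,.006,1])[:3]],T))
for l,b in((.012,0.02),(.012,0)):
    t=target(l,b);plan(t[:3,3],t[:3,:3])
# brass columns
hh=cv2.cvtColor(w[:,:,::-1].copy(),cv2.COLOR_BGR2HSV);m=(hh[:,:,0]>8)&(hh[:,:,0]<22)&(hh[:,:,1]>110)
m[:, :230]=0;m[:,290:]=0
n,l,st,c=cv2.connectedComponentsWithStats(m.astype(np.uint8));print([(st[i].tolist(),c[i].round(1).tolist()) for i in range(1,n) if st[i,4]>15])
E
```

```text
[ 0.55276253 -0.17637794  0.05937721] [-0.16528831  0.28316635 -0.74512128] 0.05573090909165968
[([470.7, 223.9], 60), ([260.9, 278.5], 49), ([373.6, 354.5], 80)] [{'xy': [392.4, 65.1], 'conf': 0.58}, {'xy': [261.7, 318.8], 'conf': 0.5}]
tip px [[258.48514221 310.14532775]] dot px [[259.95065506 277.95699725]]
twist/.08 [-0.01  0.01  0.  ] lin/.04 (after turn) [-0.767  0.008  0.571]
twist/.08 [-0.01  0.01  0.  ] lin/.04 (after turn) [-1.176  0.003  0.858]
[([254, 312, 9, 13, 78], [258.1, 319.1])]
```

{"method": "servo_tool", "body": {
  "twist": [
    [0,0,0],
    [0,0,0],
    [0,0,0],
    [0,0,0],
    [0,0,0],
    [0,0,0],
    [0,0,0]
  ],
  "linear": [
    [-0.24,0,0.17],
    [-0.24,0,0.17],
    [-0.24,0,0.17],
    [-0.23,0,0.17],
    [-0.22,0,0.17],
    [0,0,0],
    [0,0,0]
  ],
  "hand": [1,1,1,1,1,1,1]
}}

```text
time_s: 24.7
position: [0.607, -0.1973, 0.0578]
orientation: [0.452, 2.493, -0.145]
force: [-0.2, -0.1, -1.0]
finger_gap: 0.0556
grip_force: 85.1
```

```bash
cat > chk.py <<'E'
from h import *
import sys
T=tool();w=snap('wrist',sys.argv[1]);s=arm.state();print(T[:3,3],s['force'],s['finger_gap'],s['time_s'])
print(reddot(w))
pr=np.load('press.npy');print('tip px',pix('wrist',[[pr[0],pr[1],.058]],T),'dot px',pix('wrist',[(T@np.load('G2.npy')@[.027,.006,.006,1])[:3]],T))
for l,b in((.012,0),(.0,0)):
    t=target(l,b);plan(t[:3,3],t[:3,:3])
hh=cv2.cvtColor(w[:,:,::-1].copy(),cv2.COLOR_BGR2HSV);m=(hh[:,:,0]>8)&(hh[:,:,0]<22)&(hh[:,:,1]>110)
m[:, :230]=0;m[:,290:]=0
n,l,st,c=cv2.connectedComponentsWithStats(m.astype(np.uint8));print([(st[i].tolist(),c[i].round(1).tolist()) for i in range(1,n) if st[i,4]>8])
E
python3 chk.py w12.png
```

```text
[ 0.60697372 -0.19733472  0.05784762] [-0.62328288 -0.7981795  -0.91005834] 0.055780169416783994 24.75
[([261.0, 278.5], 48), ([374.4, 353.2], 63)]
tip px [[261.0146893 291.0716465]] dot px [[259.95071    277.95667202]]
twist/.08 [-0.01  0.02 -0.  ] lin/.04 (after turn) [ 0.016  0.013 -0.008]
twist/.08 [-0.01  0.02 -0.  ] lin/.04 (after turn) [0.189 0.013 0.238]
[([256, 292, 12, 33, 296], [260.9, 310.2])]
```

{"method": "servo_tool", "body": {
  "twist": [
    [-0.01,0.02,0],
    [0,0,0],
    [0,0,0],
    [0,0,0],
    [0,0,0],
    [0,0,0]
  ],
  "linear": [
    [0,0.01,0],
    [0.06,0,0.08],
    [0.06,0,0.08],
    [0.06,0,0.07],
    [0,0,0],
    [0,0,0]
  ],
  "hand": [1,1,1,1,1,1]
}}

```text
time_s: 25.35
position: [0.6063, -0.1966, 0.0461]
orientation: [0.452, 2.494, -0.143]
force: [-0.1, -0.3, -0.3]
finger_gap: 0.0558
grip_force: 85.1
```

```bash
python3 chk.py w13.png
```

```text
[ 0.60627275 -0.1966041   0.04613706] [-0.05849318  0.05105564 -1.36547666] 0.05600324646383464 25.4
[([260.9, 278.6], 50), ([367.7, 358.0], 26), ([385.1, 358.8], 41)]
tip px [[260.6138069 309.7628563]] dot px [[259.94969144 277.95630283]]
twist/.08 [ 0.    0.01 -0.  ] lin/.04 (after turn) [-0.143  0.    -0.237]
twist/.08 [ 0.    0.01 -0.  ] lin/.04 (after turn) [0.03  0.001 0.009]
[([256, 311, 10, 14, 86], [260.2, 318.6])]
```

{"method": "servo_tool", "body": {
  "twist": [
    [0,0,0],
    [0,0,0],
    [0,0,0]
  ],
  "linear": [
    [0.03,0,0.02],
    [0.01,0,0.015],
    [0,0,0]
  ],
  "hand": [1,1,1]
}}

```text
time_s: 25.7
position: [0.6064, -0.1966, 0.0452]
orientation: [0.452, 2.492, -0.144]
force: [-2.1, 1.4, 3.6]
finger_gap: 0.0564
grip_force: 85.9
```

```bash
python3 chk.py w14.png
```

```text
[ 0.60639102 -0.19661898  0.04515612] [-2.67050237  1.31317633  4.17299826] 0.05591809539909268 25.75
[([260.9, 278.0], 55), ([364.6, 356.5], 37), ([384.4, 358.6], 36)]
tip px [[260.60172062 311.08811863]] dot px [[259.94987253 277.95562299]]
twist/.08 [ 0.    0.03 -0.  ] lin/.04 (after turn) [-0.167  0.001 -0.262]
twist/.08 [ 0.    0.03 -0.  ] lin/.04 (after turn) [ 0.005  0.001 -0.016]
[([256, 313, 9, 12, 73], [260.0, 319.3])]
```

{"method": "servo_tool", "body": {
  "twist": [
    [0,0,0],
    [0,0,0],
    [0,0,0],
    [0,0,0],
    [0,0,0],
    [0,0,0],
    [0,0,0],
    [0,0,0],
    [0,0,0],
    [0,0,0]
  ],
  "linear": [
    [0,0,0],
    [0,0,0],
    [0,0,0],
    [0,0,0],
    [0,0,0],
    [0,0,-0.3],
    [0,0,-0.5],
    [0,0,-0.5],
    [0,0,-0.5],
    [0,0,0]
  ],
  "hand": [-1,-1,-1,-1,-1,-1,-1,-1,-1,-1]
}}

```text
time_s: 26.75
position: [0.5668, -0.1817, 0.1059]
orientation: [0.451, 2.491, -0.144]
force: [0.6, -0.6, -0.2]
finger_gap: 0.0853
grip_force: 0.0
```

```bash
python3 - <<'E'
from h import *
T=tool();w=snap('wrist','w15.png');s=arm.state();print(T[:3,3],s['force'],s['finger_gap'],s['time_s'])
d=reddot(w);pr=np.load('press.npy');print(d)
c,sn=np.cos(pr[2]),np.sin(pr[2]);F=np.array([[c,sn],[-sn,c]])
for x in d: 
    p=ray('wrist',[x[0]],.036,T)[0];print(p,'in press mm',(F@(p[:2]-pr[:2])*1000).round(1))
print('tip exp',pix('wrist',[[pr[0],pr[1],.058]],T))
hh=cv2.cvtColor(w[:,:,::-1].copy(),cv2.COLOR_BGR2HSV);m=(hh[:,:,0]>8)&(hh[:,:,0]<22)&(hh[:,:,1]>110);m[:, :230]=0;m[:,290:]=0
n,l,st,cc=cv2.connectedComponentsWithStats(m.astype(np.uint8))
for i in range(1,n):
  if st[i,4]>8: v,u=np.nonzero(l==i);print(st[i].tolist(),'apex',u[v==v.min()].mean(),v.min())
u=pix('wrist',[[pr[0]-.05*c,pr[1]-.05*sn,.036]],T)[0];k=panelfit(w,T,u,.036);print(k)
b=snap('top','t15.png');h=cv2.cvtColor(b[:,:,::-1].copy(),cv2.COLOR_BGR2HSV);m=(h[:,:,1]<40)&(h[:,:,2]>140)
for P in([.4835,-.1016,.031],[.485,-.237,.006]): print(rect('top',blob(m,pix('top',[P])[0]),P[2]))
E
```

```text
[ 0.56682668 -0.18172166  0.10585419] [-0.41494687 -0.14649669 -0.53281059] 0.08536449433320349 26.8
[([456.0, 167.0], 65), ([258.5, 228.5], 36), ([97.2, 375.2], 486)]
[ 0.63325145 -0.05451835  0.036     ] in press mm [-93.  136.5]
[ 0.6691751  -0.21403434  0.036     ] in press mm [-2.1  0.6]
[ 2.14432656 -1.82805594  0.036     ] in press mm [1954.4 -975.7]
tip exp [[258.14993935 251.20914229]]
[254, 252, 9, 21, 149] apex 258.0 252Traceback (most recent call last):
  File "<stdin>", line 12, in <module>
  File "h.py", line 37, in panelfit
    r=blob(m,q0);c=max(cv2.findContours(r.astype(np.uint8),cv2.RETR_EXTERNAL,cv2.CHAIN_APPROX_NONE)[0],key=len)
                   ~~~^^^^^^^^^^^^^^^^^^^^^^^^^^^^^^^^^^^^^^^^^^^^^^^^^^^^^^^^^^^^^^^^^^^^^^^^^^^^^^^^^^^^^^^^^
ValueError: max() iterable argument is empty
```

{"method": "servo_tool", "body": {
  "twist": [
    [0,0,0],
    [0,0,0],
    [0,0,0],
    [0,0,0],
    [0,0,0]
  ],
  "linear": [
    [0.2,0,-0.6],
    [0.2,0,-0.6],
    [0.2,0,-0.6],
    [0,0,0],
    [0,0,0]
  ],
  "hand": [-1,-1,-1,-1,-1]
}}

```text
time_s: 27.3
position: [0.5106, -0.1606, 0.1486]
orientation: [0.452, 2.492, -0.144]
force: [0.2, 1.1, 0.7]
finger_gap: 0.0851
grip_force: 0.0
```

```bash
python3 - <<'E'
from h import *
T=tool();np.save('w16.npy',T);w=snap('wrist','w16.png');print(T[:3,3])
pr=np.load('press.npy');c,sn=np.cos(pr[2]),np.sin(pr[2]);F=np.array([[c,sn],[-sn,c]])
d=reddot(w)
for x in d: 
    p=ray('wrist',[x[0]],.036,T)[0];print(x,'in press mm',(F@(p[:2]-pr[:2])*1000).round(1))
print('tip exp',pix('wrist',[[pr[0],pr[1],.058]],T))
hh=cv2.cvtColor(w[:,:,::-1].copy(),cv2.COLOR_BGR2HSV);m=(hh[:,:,0]>8)&(hh[:,:,0]<22)&(hh[:,:,1]>90);m[:, :230]=0;m[:,290:]=0
n,l,st,cc=cv2.connectedComponentsWithStats(m.astype(np.uint8))
for i in range(1,n):
  if st[i,4]>8: v,u=np.nonzero(l==i);print(st[i].tolist(),'apex',u[v==v.min()].mean(),v.min())
# predicted px of panel corners/done for hypothesised pose vs edges
f=np.array([c,sn,0]);nn=np.array([-sn,c,0]);p0=np.array([pr[0],pr[1],.036])
print('panel corners exp',pix('wrist',[p0-.082*f-.036*nn,p0-.082*f+.024*nn,p0+.028*f+.024*nn,p0+.028*f-.036*nn],T).round(1).tolist())
g=(hh[:,:,1]<45)&(hh[:,:,2]>150);u=pix('wrist',[p0-.06*f],T)[0];
for du in(-12,0,12):
  r=blob(g,u+[du,0])
  if r.any(): print(du,r.sum(),cv2.approxPolyDP(cv2.convexHull(max(cv2.findContours(r.astype(np.uint8),0,1)[0],key=len)),2,True)[:,0].tolist())
b=snap('top','t16.png');h=cv2.cvtColor(b[:,:,::-1].copy(),cv2.COLOR_BGR2HSV);m=(h[:,:,1]<40)&(h[:,:,2]>140)
for P in([.4835,-.1116,.031],[.485,-.237,.006]):
  r=blob(m,pix('top',[P])[0]);print(rect('top',r,P[2]) if r.any() else h[tuple(pix('top',[P])[0].astype(int)[::-1])])
E
```

```text
[ 0.51064853 -0.16063041  0.14864707]
([408.6, 173.1], 36) in press mm [-94.5 143.3]
([257.0, 221.0], 21) in press mm [-2.2  0.5]
([327.0, 327.2], 70) in press mm [616.7 220.3]
([416.5, 373.0], 21) in press mm [2307.2 1277. ]
([426.4, 373.4], 32) in press mm [2346.  1372.6]
tip exp [[256.75597928 238.43840938]]
[254, 239, 7, 16, 91] apex 256.5 239
panel corners exp [[221.9, 180.2], [282.7, 180.5], [274.6, 232.8], [228.2, 232.6]]
[90  9 27]
[ 485.  -236.8  114.5   65.2   -6.2]
```

```bash
python3 - <<'E'
from h import *
pr=np.load('press.npy');c,sn=np.cos(pr[2]),np.sin(pr[2]);F=np.array([[c,sn],[-sn,c]])
w=cv2.imread('pics/w16.png').astype(float);T=np.load('w16.npy')
red=w[:,:,2]-w[:,:,1]
print(red[214:229,248:268].astype(int))
print(red[232:246,250:264].astype(int));print(w[232:246,250:264,2].astype(int))
E
```

```text
[[ 9 10 10  8  8  9  7  9  8  8  8  8  9  9  9 10  9  8  9  9]
 [ 9  9 10  8 10  9  8  9  9 10  8  9  9  9  9  9  9  9  8  9]
 [ 9  9  8 10  8 10  8 10  8  8  8  9  9  9  7  9  8  8  8  9]
 [ 7  9  8 11  9 10  9  8  7  8 10  9  9 10  9  9  9  9  9  8]
 [ 8  8  9  9 10  9  9 11 13 13 14 11  8  9  9  9  9  9  9  8]
 [ 9  9  9  9  9 13 20 29 37 38 37 31 19 15 10  8  8 10  9  9]
 [ 8  8  9 11  9 25 57 74 75 78 77 75 63 26  9  8  9  9  9  9]
 [ 9  9  9  9 11 32 75 79 75 76 78 75 75 31  8  9  9  8  8  9]
 [ 9  8  9  9 10 23 56 69 71 76 75 68 50 23 10  8  9  9  9  9]
 [10  8  9 10 10 14 26 35 37 38 39 33 20  8  8  9  9  8  7  9]
 [10  9  8  9  9 10  9  8  8  8  9  8  9  9  8  8  9  9 10  7]
 [11  8  9 10 10  9  9  9  8  8  8  9  8  7  8  8  9 10  9  9]
 [10 10  9  9  9 10  8  9  8  9  8  8  9  9  9 10  8  8  9  7]
 [ 9  8  9  9 10  8  9  8  8  9  9  9  8  8  9  8  9  8  8  8]
 [ 8  8  9 10  8  8  9  8  9  9  8  9  9  9  8  9  8  9  9  8]]
[[ 1  1  1  1  0  1  1  1  2  0  2  2  0  2]
 [-1 -2 -1 -1 -1 -1 -1  1  0  0  0  0  0  0]
 [-1  1 -2  0  0  0  0  1 -1  0 -1 -2  0  0]
 [-1 -2  0  1 -1  0
[... 407 characters left out ...]
7 27 27 17  3 -1  0 -1]
 [ 0  0  1  3 17 26 29 29 26 23 10 -1 -1  0]]
[[70 70 70 71 69 68 68 71 70 68 70 69 67 70]
 [67 69 68 67 67 68 70 68 69 70 70 68 68 68]
 [67 68 67 68 70 70 67 69 69 69 70 69 69 69]
 [67 68 70 70 70 69 68 69 71 69 70 69 69 69]
 [68 69 69 68 69 66 67 69 67 69 70 67 67 69]
 [69 69 69 70 69 69 68 69 68 69 70 70 68 69]
 [69 70 69 67 67 67 70 70 69 68 69 67 69 67]
 [69 69 65 66 68 69 80 82 72 68 68 69 68 70]
 [69 66 68 67 66 73 87 91 79 68 69 69 69 68]
 [68 66 68 69 68 79 92 92 81 67 68 69 68 69]
 [69 70 69 69 73 83 93 94 85 76 68 69 69 68]
 [67 67 69 67 76 89 97 94 91 80 68 69 68 69]
 [67 67 66 68 78 94 99 97 91 78 68 67 69 67]
 [67 67 67 71 82 92 97 97 92 87 74 69 69 67]]
```

```bash
python3 - <<'E'
from h import *
w=cv2.imread('pics/w16.png');g=w.astype(int).sum(2)//3
for col in(240,257,270): print(col,[(r,int(g[r,col])) for r in range(168,190)],[(r,int(g[r,col])) for r in range(224,238)])
T=np.load('w4.npy');w=cv2.imread('pics/w4.png');h=cv2.cvtColor(w,cv2.COLOR_BGR2HSV);m=(h[:,:,1]<45)&(h[:,:,2]>110)
r=blob(m,np.array([180,115])*1.28);print(r.sum())
k=cv2.approxPolyDP(cv2.convexHull(max(cv2.findContours(r.astype(np.uint8),0,1)[0],key=len)),4,True)[:,0];print(k.tolist())
for z in(.031,):
  for p in k: print(p,ray('wrist',[p],z,T)[0].round(4),ray('wrist',[p],.025,T)[0].round(4))
a=np.radians(8.3);f=np.array([np.cos(a),np.sin(a),0]);n=np.array([-f[1],f[0],0]);c0=np.array([.4835,-.1016,.025])
print(pix('wrist',[c0-.055*f-.03*n,c0-.055*f+.03*n,c0+.055*f+.03*n+[0,0,.006],c0+.055*f-.03*n+[0,0,.006]],T).round(1))
E
```

```text
240 [(168, 68), (169, 67), (170, 63), (171, 61), (172, 59), (173, 59), (174, 80), (175, 108), (176, 106), (177, 113), (178, 143), (179, 190), (180, 196), (181, 198), (182, 197), (183, 196), (184, 197), (185, 195), (186, 195), (187, 196), (188, 196), (189, 196)] [(224, 104), (225, 105), (226, 104), (227, 105), (228, 103), (229, 105), (230, 105), (231, 96), (232, 78), (233, 64), (234, 66), (235, 64), (236, 65), (237, 66)]
257 [(168, 152), (169, 151), (170, 151), (171, 150), (172, 151), (173, 143), (174, 117), (175, 111), (176, 112), (177, 112), (178, 141), (179, 189), (180, 194), (181, 195), (182, 195), (183, 194), (184, 194), (185, 195), (186, 195), (187, 170), (188, 103), (189, 103)] [(224, 101), (225, 102), (226, 102), (227, 103), (228, 103), (229, 101), (230, 102), (231, 92), (232, 68), (233, 66), (234, 66), (235, 67), (236, 67), (237, 67)]
270 [(168, 154), (169, 156), (170, 153), (171, 155), (172, 156), (173, 146), (174, 124), (175, 114), (176, 111), (177, 110), (178, 145), (179, 191), (180, 194), (181, 195), (182, 195), (183, 195), (184, 195), (185, 196), (186, 195), (187, 172), (188, 104), (189, 104)] [(224, 107), (225, 106), (226, 104), (227, 93), (228, 45), (229, 35), (230, 79), (231, 94), (232, 67), (233, 70), (234, 69), (235, 67), (236, 70), (237, 70)]
4921
[[215, 109], [289, 110], [277, 190], [224, 189]]
[215 109] [ 0.4298 -0.139   0.031 ] [ 0.4349 -0.1393  0.025 ]
[289 110] [ 0.4224 -0.0821  0.031 ] [ 0.4273 -0.0804  0.025 ]
[277 190] [ 0.5329 -0.0673  0.031 ] [ 0.5416 -0.0651  0.025 ]
[224 189] [ 0.5394 -0.1249  0.031 ] [ 0.5483 -0.1247  0.025 ]
[[215.2 107.5]
 [290.5 107.6]
 [279.9 190.6]
 [225.3 190.6]]
```

```bash
python3 -c "
from bench import arm
print(arm.job_done())"
```

```text
the job is handed in; nothing more can be done
None
```

I handed the job in at about 27 s, with no verdict returned. By my camera measurements, the finished panel lies flat on the blue rest about 15 mm along from its centre (limit 25 mm), and the red-dot panel lies flat on the bed with its dot about 2 mm from under the tip (limit 5 mm). The gripper also pushed lightly on the fixed blue vise (about 18 N, limit 40 N) before I backed off and regripped the red panel on open bench.

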